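# Book screw tins out with the bench scanner

## Task

Book out the screw tins one at a time, in the order red, yellow, green, blue (skip colours that are not there): slide the tin into the white ring in front of the scanner, squeeze the scanner's trigger fully home so the red shutter rises, hold it for about a second, let it go, then slide the tin wholly onto the green square before starting the next. The tins are full and have loose lids, so push them flat along the table and never lift or tip them, and leave the tape measure, jar and screwdriver where they are. At the end every tin stands on the green square.

Things in the scene. Friction and masses are not known exactly. Their poses are not given: they have to be found in the camera images.
- tin_red: Round tin of screws with a red lid, diameter 76 mm, height 45 mm, about 0.35 kg, standing upright and loose on the table; origin at the centre of its underside, z up. May be absent.
- tin_yellow: Round tin of screws with a yellow lid, diameter 76 mm, height 45 mm, about 0.35 kg, standing upright and loose on the table; origin at the centre of its underside, z up. May be absent.
- tin_green: Round tin of screws with a green lid, diameter 76 mm, height 45 mm, about 0.35 kg, standing upright and loose on the table; origin at the centre of its underside, z up. May be absent.
- tin_blue: Round tin of screws with a blue lid, diameter 76 mm, height 45 mm, about 0.35 kg, standing upright and loose on the table; origin at the centre of its underside, z up. May be absent.
- scanner: Pistol scanner on its side on a steel foot, fixed to the table; origin on the table under the head, looks along its -x, grip to +y, z up. In mm: grey head x -50..60, y -25..25, up to z 65; foot x -60..70, y -38..38, 8 high; black grip bar x 5..35, y 25..120, z 26..60, its back face at x 35. The orange trigger stands in front (-x) of the grip with a gap.
- ring (a point): Centre, on the table, of the white painted ring (inner diameter 110, outer 124 mm, with a centre dot) in front of the scanner, where a tin must stand to be scanned: 165 mm from the scanner's origin along its -x.
- trigger (a joint): Trigger angle, rad: 0 free, 0.36 at the stop, 0.26 or more counts as fully home. Upright hinge near the head, at x -18, y 28 mm of the scanner's frame. Spring: about 2.5 N at the trigger pad to start, 8 N at the stop; it springs back when let go.
- trigger_pad (a point): Point on the front face of the orange trigger where a finger should press, 34 mm from its hinge; when free at x -22, y 62, z 43 mm of the scanner's frame. Blade 8 mm thick, 52 long, z 29..57. Squeeze by pinching from above along the scanner's x, one finger on the grip's back, one on the trigger: 57 mm across when free, about 45 when fully home.
- shutter_top (a point): Middle of the upper edge of the red shutter plate on the scanner's front face; 68 mm above the table when the trigger is free, about 89 mm when it is fully squeezed (it follows the trigger).
- out_zone: Green painted square with a white border, flush with the table, 250 by 250 mm over the border, where the scanned tins go; origin at its centre, x and y along its sides. It may be on the left or the right.
- in_zone: Grey painted rectangle, flush, 310 (x) by 240 mm (y), on the other side, where the tins wait at the start; origin at its centre.
- tape: Bystander: yellow and black tape measure, 70 x 35 mm, 60 mm high, loose; origin at the centre of its underside.
- jar: Bystander: jar, diameter 56, height 60 mm, loose; origin at the centre of its underside.
- driver: Bystander: screwdriver lying on the table behind the scanner, loose; x along it, handle to -x.
There are look-alikes about, which are no part of the job. Leave any orange or turquoise look-alike of the tin_blue alone.

How it is judged:
By the outcome, as a careful person would: the job done as asked, in the order asked, and still so for the second after the job is handed in, with the robot touching nothing.
Of tin_red, tin_yellow, tin_green, tin_blue only 2 to 3 are there at a start; the rules pass over those that are not, and their reading is None.
At some moment in a run one of tin_red, tin_yellow, tin_green, tin_blue may be knocked a few centimetres aside while the robot is not near it.
Once in a run the grip may slacken for a moment while it holds something.
It also fails if it takes over 210 s, if anything falls off the work surface, if the arm or the gripper's body presses on something with over 40 N, if the wrist force passes 120 N, or if a joint passes its speed limit or range.

## Robot

A 7-joint arm with a two-finger parallel gripper is mounted at the origin on the work surface. World frame = base frame: x ahead of the robot, y to its left, z up, the work surface at z = 0. Lengths are in m, angles in rad, forces in N, time in s.
With the tool pointing down it reaches from about 0.4 to 0.85 m from the base axis. Payload 10.4 kg.
Tool frame: the origin (TCP) lies between the finger pads; the fingertips stand tips_ahead ahead of it and the grasp point (between the pads) lies 11 mm behind it (tips_ahead is the distance from the TCP to the fingertips, in m); z points along the fingers, x is the direction in which the jaws open and shut, and the axes are right-handed (so a half turn about z gives the same grasp; the last joint's range is limited). The gripper opens to 87 mm and grips with 3 to 60 N. Pads are 19 mm wide; open, the fingers measure 117 mm over their backs; the gripper's body (75 mm by 190 mm) begins 51 mm behind the grasp point.
Start: joints at [1.108, 0.332, -0.065, 1.46, 0.022, 1.35, -0.088], TCP at [0.266, -0.566, 0.231] pointing down, gripper open.
Joint ranges: [-2.6, 2.6], [-0.5, 2.12], [-1.47, 1.34], [0.16, 2.42], [-1.27, 4.41], [0.06, 2.06], [-2.6, 2.6]. Speed limits (rad/s): [2.22, 2.22, 2.79, 2.79, 3.14, 3.14, 3.14].

## Interface

Orientations are given as a unit quaternion [x, y, z, w].
In Python, from bench import read_state, camera, close_job, tips_ahead gives the robot as it stands.
- The arm moves only by the tool arm_command, never from a script. Its argument "commands" is a list that holds one entry, the list of rows, each a list of 7 numbers: the turn, a rotation vector about the tool's x, y, z in rad, then the shift along the tool's x, y, z in m, then the opening in per cent of the stroke, from 0 (shut) to 100 (fully open). In form: [[[rx, ry, rz, x, y, z, claw], ...]]. A call has 1 to 20 rows; each row shifts and turns the commanded pose from where the row before left it, along the tool's axes as they then stand; what a row does not reach is not made up. A row lasts 1/8 s, in which the tool goes at most 62.5 mm and 10.7 degrees, less where a joint would pass 70% of its speed; a pose out of reach is approached as far as the arm can. A call with a gripper value outside its range is refused whole. The fingers move at their own pace and stop on an object; "newtons" is the grip in N (left out, the last holds). Time passes only in rows, so rows that do not move let the fingers close. It gives the time, the measured TCP pose, the force and the opening at its end, in the units of the state.
- read_state(): the state, without advancing time (a new reading comes with each control period).
- camera(name): name is "side" or "top"; returns a dict with "frame" (400x640x3 uint8, red, green, blue), "vfov" (degrees; the focal length in pixels is half the picture's height over the tangent of half this angle, whatever the lens; pixels are square), "cx", "cy" (the principal point, pixels), "k1" (the pictures are not rectified: a ray, as slopes to the right and down, at radius r is drawn at 1 + k1 r^2 times it, then the intrinsics apply), "R" (3x3) and "t" (3): a world point X has camera coordinates R X + t. Camera axes: x right, y down, z forward; pixel columns grow to the right and rows downward; lengths in m; the calibration is good to about 2 mm. A picture is of the moment at which its call begins. There is no depth.
- close_job(): hands the job in, once; it reports no verdict.
The state is a dict: "time": time; "joint_positions": joint angles; "joint_vel": joint speeds; "joint_torque": joint torques, N m; "ee_pos": TCP position; "eef_rot": TCP orientation; "ft_force": force on the tool from outside, world axes, zero at the start; "torque": the same for the moment, N m; "width": finger opening in m.
Only numpy, scipy, OpenCV 4.12 (cv2) and the standard library are available. Lean on these libraries where they do the work, as an engineer would, in place of code of your own. Each camera call takes 0.05 s, during which the arm holds its last target.

## Working session

There is one attempt and no reset: what is moved stays moved. The work goes in short steps, Python scripts to look and compute and a tool call to move; the robot and the scene stay as the last step left them, time stands still between calls to the robot, and variables do not carry over. Pictures are saved under pics/ and viewed, and the job is handed in when it is done.

Besides the shell and the picture viewer there is one more tool, called after "Call:" as name([rows], argument=value, ...), one row to a line, values as JSON. arm_command: Moves the arm, as the interface text tells. Its arguments: {"type":"object","properties":{"commands":{"type":"array"},"newtons":{"type":"number"}},"required":["commands"]}

```bash
ls; mkdir -p pics; python3 - <<'E'
from bench import read_state,camera,tips_ahead
import cv2
print(read_state(), tips_ahead)
for n in("top","side"):
    c=camera(n); cv2.imwrite(f"pics/{n}0.png",c["frame"][:,:,::-1]); print(n,{k:c[k] for k in c if k!="frame"})
E
```

```text
pics
{'time': 0.0, 'joint_positions': array([ 1.10838894,  0.33289258, -0.06473443,  1.46097424,  0.02159099,
        1.34987112, -0.08851239]), 'joint_vel': array([-3.27653605e-05,  6.35967896e-04, -7.69460077e-04, -1.23866176e-03,
        1.38736810e-03, -1.94991516e-03, -1.96942768e-04]), 'joint_torque': array([ 2.01683411e-03, -6.23262763e+01,  2.55639211e-02, -3.89906287e+01,
       -6.14791922e-02,  3.96153645e-02,  1.83358375e-04]), 'ee_pos': array([ 0.26595625, -0.56516627,  0.22972536]), 'eef_rot': array([ 8.44334209e-01, -5.35816404e-01, -6.24406692e-04, -3.68439764e-04]), 'ft_force': array([-0.38131319, -0.15996023,  0.67057812]), 'torque': array([-0.00552346,  0.00379522,  0.02425425]), 'width': 0.08741266895799313} 0.008
top {'vfov': 56.80567579581318, 'cx': 311.65717839029367, 'cy': 199.34799610136812, 'k1': -0.08688851173173515, 'R': array([[-0.0189564 , -0.9994141 , -0.02849773],
       [-0.99818964,  0.02054502, -0.05652731],
       [ 0.05707968,  0.02737458, -0.99799426]]), 't': array([-0.05433529,  0.52963737,  1.03822996])}
side {'vfov': 47.56665873701995, 'cx': 324.7182542583307, 'cy': 195.13953095789194, 'k1': 0.03323305865669366, 'R': array([[-0.91242406, -0.40900495,  0.01404591],
       [-0.26059652,  0.5542004 , -0.79053866],
       [ 0.31554997, -0.72496681, -0.61225104]]), 't': array([0.46117657, 0.24916884, 0.9304867 ])}
```

View pics/top0.png

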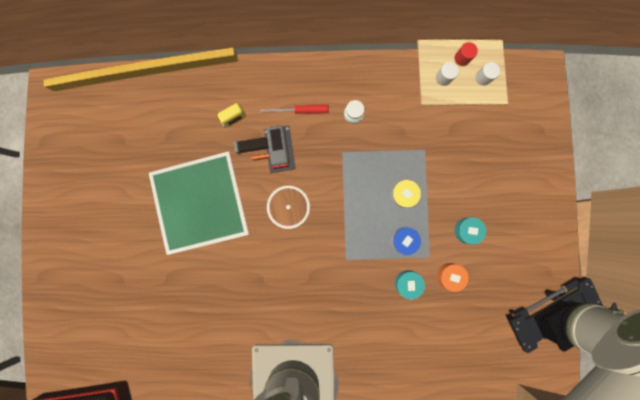

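View pics/side0.png

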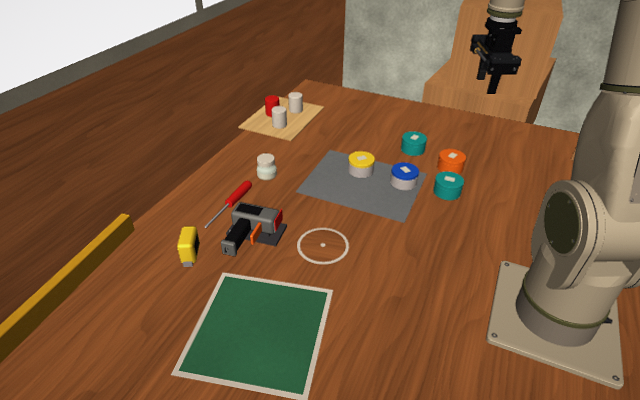

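The top view shows the yellow tin at (407,194), the blue tin at (407,241), the ring at (288,207), the green square at about (198,203) and the scanner at (280,148). There is no red or green tin. The look-alikes are the turquoise and orange tins and the small red can on the board.

```bash
cat > h.py <<'E'
import numpy as np, cv2
from bench import read_state,camera,tips_ahead
def intr(c):
    f=200/np.tan(np.radians(c["vfov"]/2)); return f
def p2w(c,u,v,z):
    f=intr(c); xd=np.array([(u-c["cx"])/f,(v-c["cy"])/f]); x=xd.copy()
    for _ in range(30): x=xd/(1+c["k1"]*(x@x))
    d=c["R"].T@np.array([x[0],x[1],1]); o=-c["R"].T@c["t"]
    return o+d*(z-o[2])/d[2]
def w2p(c,X):
    p=c["R"]@np.array(X)+c["t"]; x=p[:2]/p[2]; x=x*(1+c["k1"]*(x@x)); f=intr(c)
    return x[0]*f+c["cx"],x[1]*f+c["cy"]
RNG={"yellow":((22,110,110),(33,255,255)),"blue":((108,120,60),(125,255,255)),"green":((65,80,40),(82,255,150)),"orange":((5,180,150),(13,255,255))}
def lid(c,col,x0=0,box=None):
    h=cv2.cvtColor(c["frame"],cv2.COLOR_RGB2HSV); m=cv2.inRange(h,*RNG[col])
    m=cv2.morphologyEx(m,cv2.MORPH_CLOSE,np.ones((9,9)))
    n,l,s,ce=cv2.connectedComponentsWithStats(m)
    return [(ce[i],s[i,4],s[i,:4]) for i in range(1,n) if s[i,4]>60]
def tins(cols=("yellow","blue")):
    for n in("top","side"):
        c=camera(n)
        for k in cols:
            for ce,a,b in lid(c,k): print(n,k,ce.round(1),a,b,p2w(c,*ce,.045).round(4))
def snap(n,name,box=None,s=1):
    c=camera(n);f=c["frame"][:,:,::-1]
    if box: f=f[box[1]:box[3],box[0]:box[2]]
    cv2.imwrite(f"pics/{name}.png",cv2.resize(f,None,fx=s,fy=s,interpolation=cv2.INTER_CUBIC)); return c
E
python3 - <<'E'
from h import *
tins(("yellow","blue","green","orange"))
c=snap("top","z1",(130,90,330,260),4)
s=snap("side","z2",(170,160,370,300),4)
for p in [(288.5,207),]: print("ring",p2w(c,*p,0))
print("ring side",p2w(s,323,245,0))
for p in [(150,173),(229,153),(247,234),(168,253)]: print(p2w(c,*p,0).round(4))
E
```

```text
top yellow [68.4 78.5] 169 [45 74 52 11] [0.909  0.6655 0.045 ]
top yellow [230.3 113.6] 313 [218 104  27  22] [0.7755 0.161  0.045 ]
top yellow [406.5 193.2] 595 [393 180  28  27] [ 0.5382 -0.3278  0.045 ]
top blue [406.7 240.8] 567 [394 228  27  27] [ 0.4074 -0.3242  0.045 ]
top green [197.5 203.1] 5498 [154 158  88  91] [0.5229 0.2553 0.045 ]
top orange [452.4 277.2] 380 [438 265  30  26] [ 0.3046 -0.4483  0.045 ]
side yellow [360.9 159.3] 352 [348 151  27  18] [ 0.5354 -0.3194  0.045 ]
side yellow [186.7 244.2] 529 [177 226  19  37] [0.7671 0.1734 0.045 ]
side blue [404.8 170.9] 376 [392 163  27  17] [ 0.4045 -0.3165  0.045 ]
side green [258.  334.7] 11700 [179 277 148 117] [0.5006 0.3115 0.045 ]
side orange [450.9 159.9] 551 [437 148  29  26] [ 0.3002 -0.4267  0.045 ]
side orange [177.4 190.1] 78 [169 183  21  15] [0.9138 0.0206 0.045 ]
side orange [254.9 236. ] 94 [250 222  15  28] [0.6431 0.0862 0.045 ]
ring [0.5085261 0.0028805 0.       ]
ring side [5.07853485e-01 4.67990906e-03 1.11022302e-16]
[0.618  0.4169 0.    ]
[0.6708 0.1761 0.    ]
[0.4327 0.1246 0.    ]
[0.3801 0.3607 0.    ]
```

View pics/z1.png

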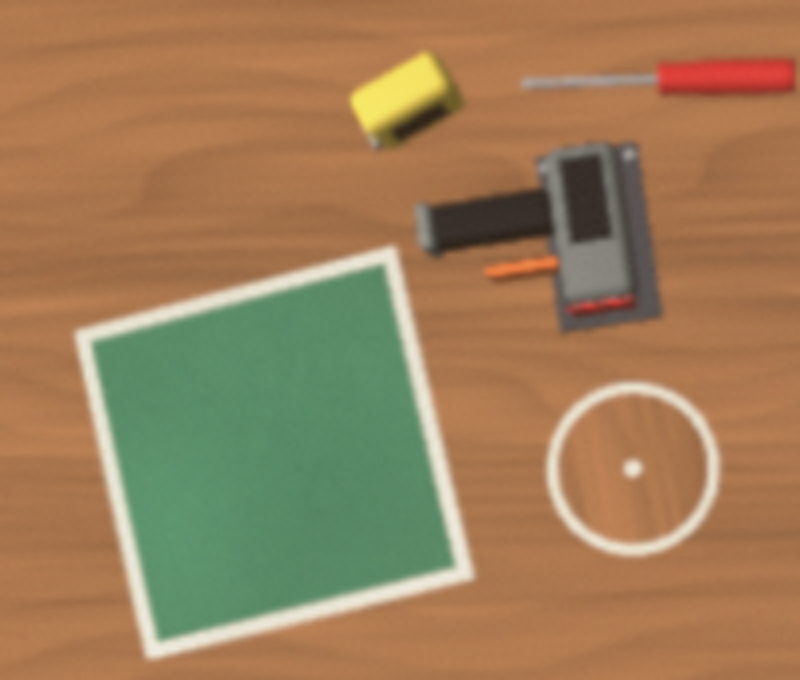

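View pics/z2.png

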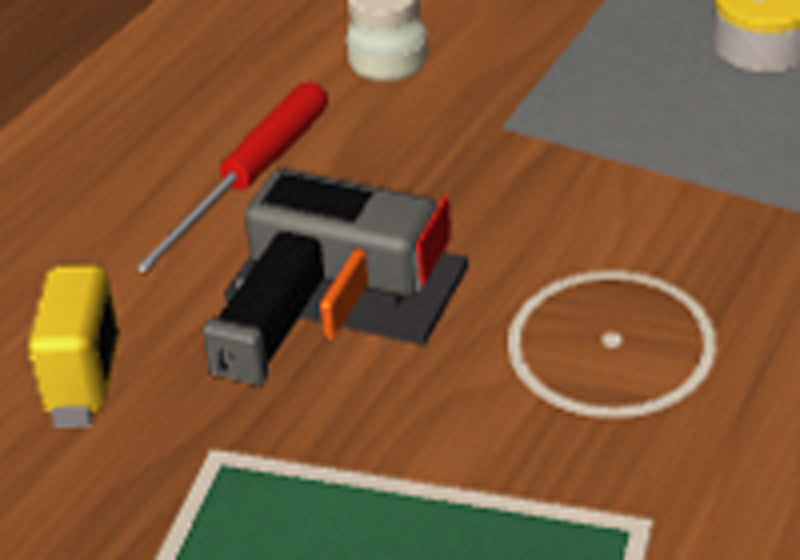

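```bash
cat >> h.py <<'E'
from scipy.spatial.transform import Rotation as Ro
def plan(x,y,z,yaw=None):
    "yaw = world angle (deg) of jaw axis (tool x), mod 180. prints turn needed (tool z, rad) and shift in tool axes AFTER the turn"
    s=read_state(); R=Ro.from_quat(s["eef_rot"]); M=R.as_matrix()
    a=np.degrees(np.arctan2(M[1,0],M[0,0])); d=0
    if yaw is not None: d=(yaw-a+90)%180-90
    # full rotation vector to vertical with yaw
    t=np.radians(a+d); T=np.array([[np.cos(t),np.sin(t),0],[np.sin(t),-np.cos(t),0],[0,0,-1]])
    rv=(R.inv()*Ro.from_matrix(T)).as_rotvec()
    sh=T.T@(np.array([x,y,z])-s["ee_pos"])
    print("t",round(s["time"],2),"pos",s["ee_pos"].round(4),"yaw",a.round(2),"turn",rv.round(4),"shift",sh.round(4),"F",s["ft_force"].round(1),"w",round(s["width"],4),"q7",s["joint_positions"][6].round(2))
E
python3 - <<'E'
from h import *
c=camera("top");s=camera("side")
from scipy.optimize import least_squares
o=np.array([130,90])
z=lambda p:np.array(p)/4+o-0.375
fr,fl,br,bl=[p2w(c,*z(p),.008)[:2] for p in [(662,315),(562,332),(637,145),(537,158)]]
print("foot",fr,fl,br,bl, np.linalg.norm(fr-br),np.linalg.norm(fr-fl))
ex=(br+bl-fr-fl); print("yaw from foot",np.degrees(np.arctan2(ex[1],ex[0])))
ctr=(fr+fl+br+bl)/4; print("ctr(x=5)",ctr)
ring=p2w(c,*z((633,468)),0)[:2]; print("ring",ring)
d=ctr-ring; print("yaw from ring", np.degrees(np.arctan2(d[1],d[0])),np.linalg.norm(d),"want .170")
yaw=np.arctan2(d[1],d[0]); X=np.array([np.cos(yaw),np.sin(yaw)]);Y=np.array([-X[1],X[0]])
org=ring+.165*X; print("org",org,"pad",org-.022*X+.062*Y,"gripback",org+.035*X+.062*Y)
for n,cc,off,sc in(("top",c,(130,90),4),("side",s,(170,160),4)):
    im=cc["frame"][:,:,::-1].copy(); im=cv2.resize(im,None,fx=4,fy=4,interpolation=cv2.INTER_CUBIC)
    def W(a,b,h): 
        q=org+a*X+b*Y; u=np.array(w2p(cc,[q[0],q[1],h])); return tuple(((u+.5)*4-.5).round().astype(int).tolist())
    for a,b,h in[(-.022,.062,.043),(.035,.12,.06),(.005,.12,.06),(.035,.025,.06),(.005,.025,.06),(-.06,-.038,.008),(-.06,.038,.008),(.07,.038,.008),(.07,-.038,.008),(-.165,0,0),(-.05,-.025,.065),(-.05,.025,.065)]:
        cv2.circle(im,W(a,b,h),3,(255,0,255),-1)
    T=np.linspace(0,6.28,60)
    for t in((.538,-.3278),(.4074,-.3242)):
        for h in(.045,0):
            pts=np.array([(np.array(w2p(cc,[t[0]+.038*np.cos(k),t[1]+.038*np.sin(k),h]))+.5)*4-.5 for k in T]).round().astype(int)
            cv2.polylines(im,[pts],True,(0,0,255),1)
    b=(220,110,400,250) if n=="top" else (220,140,420,280)
    cv2.imwrite(f"pics/ov_{n}.png",im[b[1]*4:b[3]*4,b[0]*4:b[2]*4])
    if n=="top": cv2.imwrite("pics/ov_tins.png",im[640:1080,1480:1780])
    
E
```

```text
foot [ 0.61918768 -0.01866556] [0.60856945 0.05387642] [ 0.74438827 -0.00234924] [0.73689184 0.07094091] 0.12625929436414302 0.07331498022784116
yaw from foot 7.500861496208039
ctr(x=5) [0.67725931 0.02595063]
ring [0.50964503 0.00467299]
yaw from ring 7.2346626049563225 0.16895941796528421 want .170
org [0.67333141 0.02545201] pad [0.64369869 0.08418787] gripback [0.7002449  0.09136608]
```

View pics/ov_top.png

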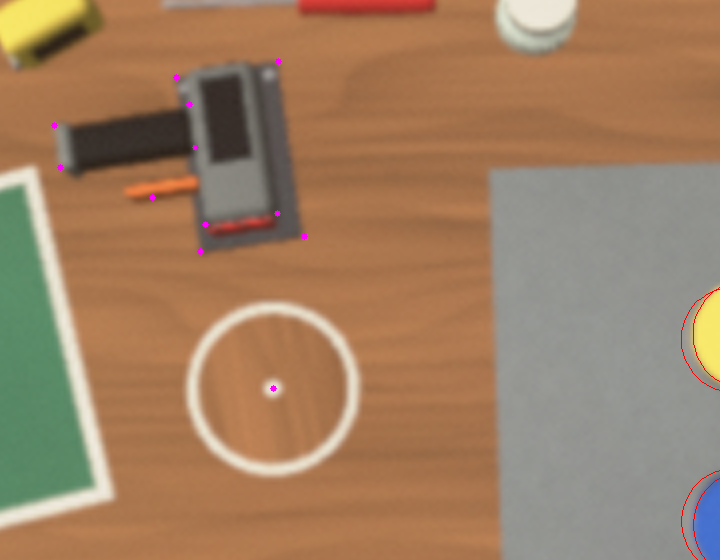

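View pics/ov_side.png

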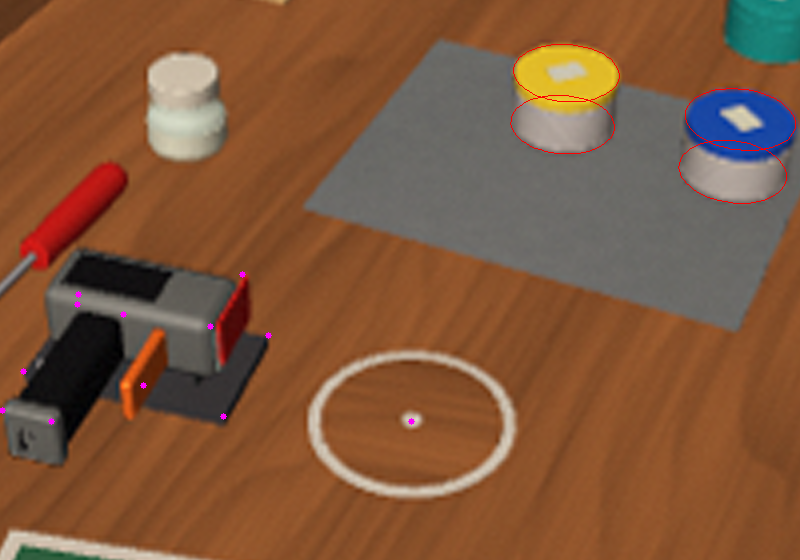

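View pics/ov_tins.png

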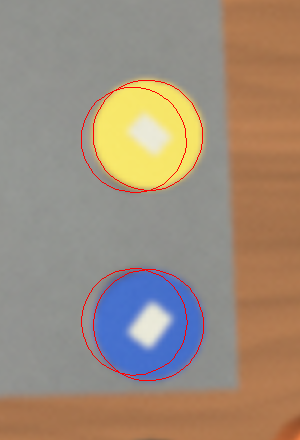

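The overlays match the lids, ring dot and foot corners to within about 2 mm. Next I go to yellow at (0.538,-0.328), with the jaw aligned along its path to the ring.

```bash
python3 - <<'E'
from h import *
plan(.538,-.328,.12,95)
E
```

```text
t 0.4 pos [ 0.2661 -0.5655  0.2305] yaw -64.8 turn [0.000e+00 1.000e-04 3.526e-01] shift [-0.2129 -0.2916  0.1105] F [-0.1 -0.9  0.5] w 0.0868 q7 -0.09
```

Call:
arm_command([
  [[0,0,0.1763,0,0,0,100],[0,0,0.1763,0,0,0,100],[0,0,0,-0.0355,-0.0486,0.018,100],[0,0,0,-0.0355,-0.0486,0.018,100],[0,0,0,-0.0355,-0.0486,0.018,100],[0,0,0,-0.0355,-0.0486,0.018,100],[0,0,0,-0.0355,-0.0486,0.018,100],[0,0,0,-0.0354,-0.0486,0.018,100],[0,0,0,0,0,0,100],[0,0,0,0,0,0,100]],
], newtons=5)

```text
time: 1.65
ee_pos: [0.5365, -0.3296, 0.123]
eef_rot: [0.737, -0.676, -0.0, 0.0]
ft_force: [-0.4, -0.1, 0.1]
width: 0.0869
```

```bash
python3 - <<'E'
from h import *
plan(.538,-.328,.014,95)
snap("side","a1",(300,60,500,200),4)
tins()
E
```

```text
t 1.65 pos [ 0.5365 -0.3296  0.123 ] yaw -85.0 turn [ 0.0005 -0.0004  0.    ] shift [-0.0014 -0.0016  0.109 ] F [-0.4 -0.1  0.1] w 0.0869 q7 -1.07
top yellow [65.5 79.3] 126 [45 75 47 10] [0.9073 0.6753 0.045 ]
top yellow [229.9 113.5] 300 [218 104  26  22] [0.776  0.1623 0.045 ]
top blue [406.  240.6] 531 [394 228  25  27] [ 0.4081 -0.3224  0.045 ]
side yellow [360.9 159.3] 353 [348 151  27  18] [ 0.5354 -0.3192  0.045 ]
side yellow [186.6 244.2] 530 [177 226  19  37] [0.7671 0.1734 0.045 ]
side blue [404.8 170.9] 375 [392 163  27  17] [ 0.4045 -0.3164  0.045 ]
```

View pics/a1.png

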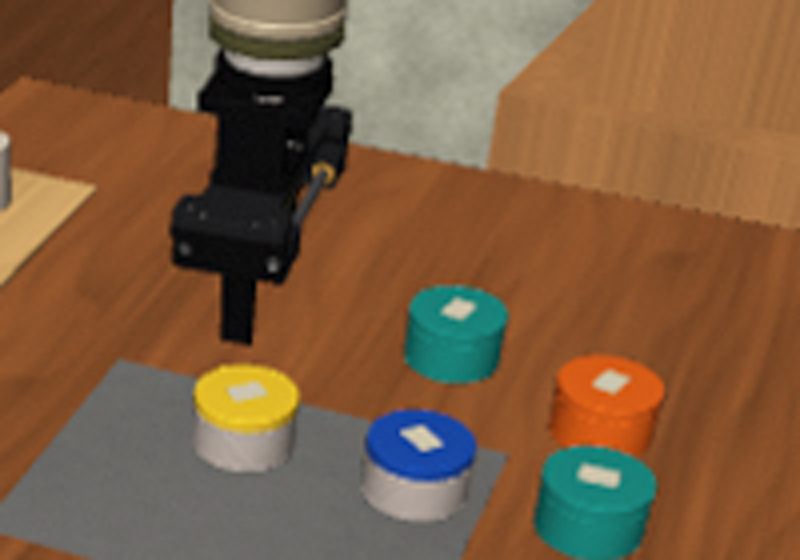

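The gripper is above the yellow tin, with the near finger just off its +y edge at pixel (237,340) in the crop. I'll descend slowly while watching the force.

Call:
arm_command([
  [[0,0,0,-0.0014,-0.0015,0.02,100],[0,0,0,0,0,0.02,100],[0,0,0,0,0,0.018,100],[0,0,0,0,0,0,100],[0,0,0,0,0,0,100]],
])

```text
time: 2.42
ee_pos: [0.5384, -0.3278, 0.0654]
eef_rot: [0.737, -0.676, 0.0, -0.0]
ft_force: [0.4, -0.2, -0.1]
width: 0.0871
```

```bash
python3 - <<'E'
from h import *
plan(.538,-.328,.014,95)
snap("side","a2",(300,110,420,200),6)
E
```

```text
t 2.42 pos [ 0.5384 -0.3278  0.0654] yaw -85.0 turn [-0.0004 -0.0003  0.    ] shift [0.0002 0.0004 0.0514] F [ 0.4 -0.2 -0.1] w 0.0871 q7 -1.08
```

View pics/a2.png

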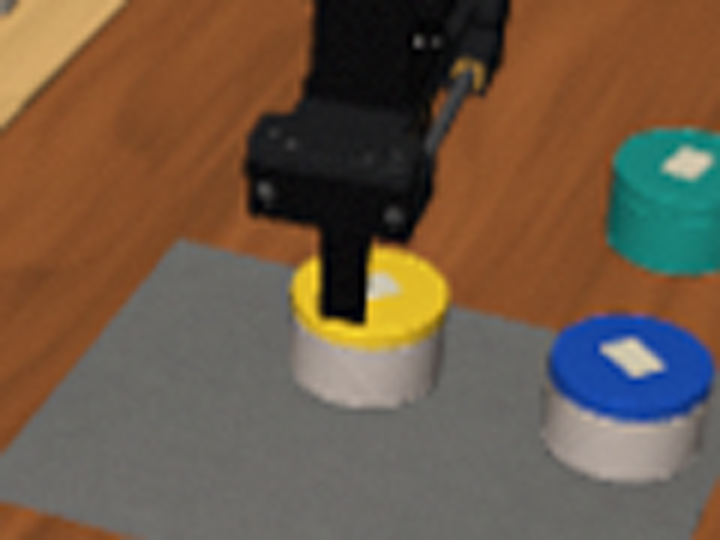

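```bash
python3 - <<'E'
from h import *
c=camera("side")
s=read_state();M=Ro.from_quat(s["eef_rot"]).as_matrix();p=s["ee_pos"]
for X in(-.0435,-.0585):
  for Y in (-.0095,.0095):
    q=p+M@np.array([X,Y,.008]); u=w2p(c,q); print(q.round(3),(u[0]-300)*6,(u[1]-110)*6)
E
```

```text
[ 0.544 -0.284  0.058] 322.5842808371965 305.92520463950575
[ 0.525 -0.285  0.058] 361.8070452769289 313.8105299345354
[ 0.543 -0.269  0.058] 313.5044568999796 322.7477203092076
[ 0.524 -0.271  0.058] 353.04100442218487 330.7682108588938
```

Call:
arm_command([
  [[0,0,0,0,0,0.008,100],[0,0,0,0,0,0.008,100],[0,0,0,0,0,0.006,100],[0,0,0,0,0,0,100]],
])

```text
time: 3.02
ee_pos: [0.5377, -0.3275, 0.0423]
eef_rot: [0.737, -0.676, -0.001, 0.0]
ft_force: [-0.2, -0.3, 0.7]
width: 0.0871
```

Call:
arm_command([
  [[0,0,0,0,0,0.01,100],[0,0,0,0,0,0.01,100],[0,0,0,0,0,0.006,100],[0,0,0,0,0,0,100],[0,0,0,0,0,0,80],[0,0,0,0,0,0,80],[0,0,0,0,0,0,80],[0,0,0,0,0,0,80]],
], newtons=5)

```text
time: 4.03
ee_pos: [0.5383, -0.3278, 0.0175]
eef_rot: [0.737, -0.676, 0.0, -0.0]
ft_force: [0.0, -0.2, 1.9]
width: 0.0756
```

```bash
python3 - <<'E'
from h import *
plan(.5095,.004,.014,95)
E
```

```text
t 4.03 pos [ 0.5383 -0.3278  0.0175] yaw -85.01 turn [-0.0005 -0.0004 -0.0001] shift [-3.331e-01 -2.000e-04  3.500e-03] F [ 0.  -0.2  1.9] w 0.0756 q7 -1.09
```

Call:
arm_command([
  [[0,0,0,-0.004,0,0,80],[0,0,0,-0.008,0,0,80],[0,0,0,-0.012,0,0,80],[0,0,0,-0.012,0,0,80],[0,0,0,-0.012,0,0,80],[0,0,0,-0.012,0,0,80],[0,0,0,-0.012,0,0,80],[0,0,0,-0.012,0,0,80],[0,0,0,-0.012,0,0,80],[0,0,0,-0.012,0,0,80],[0,0,0,-0.012,0,0,80],[0,0,0,-0.012,0,0,80]],
])

```text
time: 5.52
ee_pos: [0.5266, -0.1957, 0.0174]
eef_rot: [0.737, -0.676, 0.0, 0.0]
ft_force: [0.5, -4.9, 6.3]
width: 0.0757
```

```bash
python3 - <<'E'
from h import *
plan(.5095,.004,.0175,95)
snap("side","a3",(280,130,440,250),5)
E
```

```text
t 5.53 pos [ 0.5266 -0.1957  0.0174] yaw -85.0 turn [-0.0004 -0.0006 -0.0001] shift [-2.004e-01 -3.000e-04 -1.000e-04] F [ 0.5 -4.9  6.3] w 0.0757 q7 -1.3
```

View pics/a3.png

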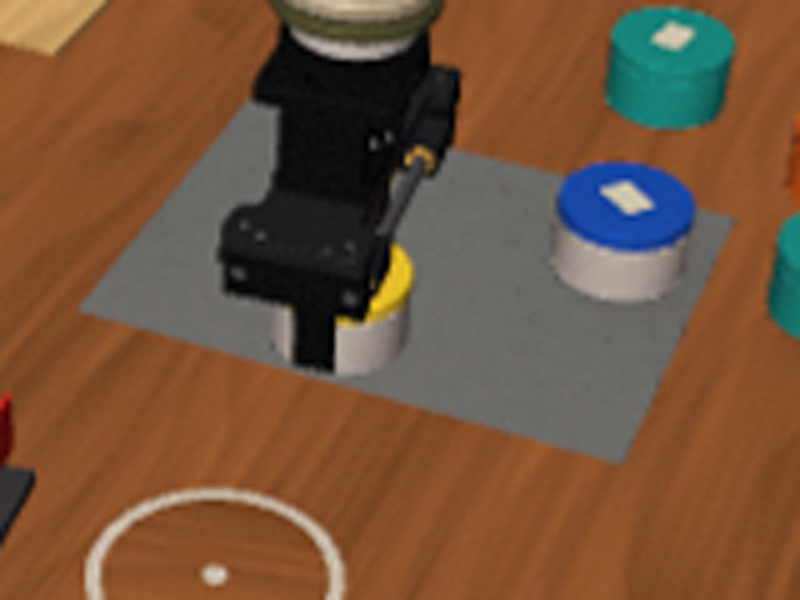

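The tin is between the fingers, flat on the table and still held (width 75.7 mm). I'll continue to the ring.

Call:
arm_command([
  [[0,0,0,-0.012,0,0,80],[0,0,0,-0.012,0,0,80],[0,0,0,-0.012,0,0,80],[0,0,0,-0.012,0,0,80],[0,0,0,-0.012,0,0,80],[0,0,0,-0.012,0,0,80],[0,0,0,-0.012,0,0,80],[0,0,0,-0.012,0,0,80],[0,0,0,-0.012,0,0,80],[0,0,0,-0.012,0,0,80],[0,0,0,-0.012,0,0,80],[0,0,0,-0.012,0,0,80],[0,0,0,-0.012,0,0,80],[0,0,0,-0.012,0,0,80],[0,0,0,-0.012,0,0,80],[0,0,0,-0.012,0,0,80],[0,0,0,-0.006,0,0,80],[0,0,0,0,0,0,80],[0,0,0,0,0,0,80]],
])

```text
time: 7.95
ee_pos: [0.5088, 0.0024, 0.0172]
eef_rot: [0.738, -0.675, -0.0, -0.0]
ft_force: [-1.0, 0.0, 6.8]
width: 0.0759
```

```bash
python3 - <<'E'
from h import *
plan(.5095,.004,.0175,95)
snap("side","a4",(220,150,380,270),5)
E
```

```text
t 7.95 pos [0.5088 0.0024 0.0172] yaw -84.94 turn [0.0005 0.0006 0.0011] shift [-0.0016 -0.0008 -0.0003] F [-1.   0.   6.8] w 0.0759 q7 -1.69
```

View pics/a4.png

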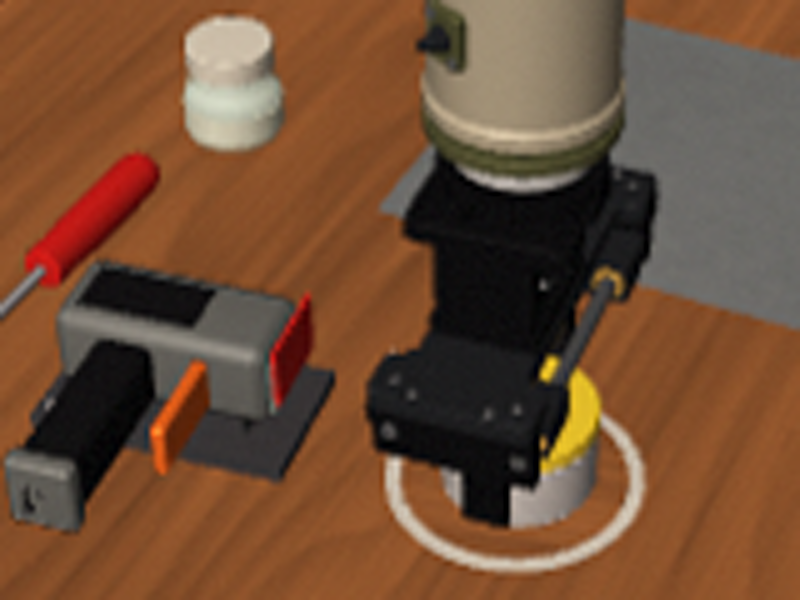

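Yellow is inside the ring. I'll release it and rise.

Call:
arm_command([
  [[0,0,0,0,0,0,100],[0,0,0,0,0,0,100],[0,0,0,0,0,0,100],[0,0,0,0,0,-0.01,100],[0,0,0,0,0,-0.02,100],[0,0,0,0,0,-0.04,100],[0,0,0,0,0,-0.05,100],[0,0,0,0,0,-0.02,100],[0,0,-0.17,0,0,0,100],[0,0,-0.18,0,0,0,100],[0,0,-0.18,0,0,0,100],[0,0,-0.18,0,0,0,100],[0,0,-0.18,0,0,0,100],[0,0,-0.18,0,0,0,100],[0,0,-0.18,0,0,0,100],[0,0,-0.18,0,0,0,100],[0,0,-0.18,0,0,0,100],[0,0,0,0,0,0,100],[0,0,0,0,0,0,100]],
])

```text
time: 10.38
ee_pos: [0.5094, 0.001, 0.1574]
eef_rot: [0.998, 0.061, 0.0, 0.0]
ft_force: [-0.6, -0.3, -0.4]
width: 0.087
```

```bash
python3 - <<'E'
from h import *
# grip pinch center: between grip back x=35 and pad x=-22 -> 6.5, y 64
org=np.array([.6733,.0250]);a=np.radians(7.3);X=np.array([np.cos(a),np.sin(a)]);Y=np.array([-X[1],X[0]])
t=org+.0065*X+.064*Y; print(t)
plan(t[0],t[1],.12,7.3)
tins()
snap("side","a5",(220,150,380,270),5)
E
```

```text
[0.67161518 0.08930716]
t 10.38 pos [0.5094 0.001  0.1574] yaw 7.0 turn [ 0.0001 -0.0003 -0.0052] shift [ 0.1721 -0.0669  0.0374] F [-0.6 -0.3 -0.4] w 0.087 q7 -0.04
top yellow [66.1 79.1] 111 [45 75 45 10] [0.9077 0.6732 0.045 ]
top yellow [230.1 113.5] 304 [218 104  27  22] [0.7759 0.1616 0.045 ]
top yellow [297.7 205.8] 96 [295 196   7  20] [ 0.5098 -0.0267  0.045 ]
top blue [406.7 240.8] 568 [394 228  27  27] [ 0.4074 -0.3243  0.045 ]
side yellow [323.5 232.4] 626 [308 221  32  24] [0.5053 0.0088 0.045 ]
side yellow [186.6 244.2] 530 [177 226  19  37] [0.7671 0.1734 0.045 ]
side blue [404.8 170.9] 376 [392 163  27  17] [ 0.4045 -0.3165  0.045 ]
```

View pics/a5.png

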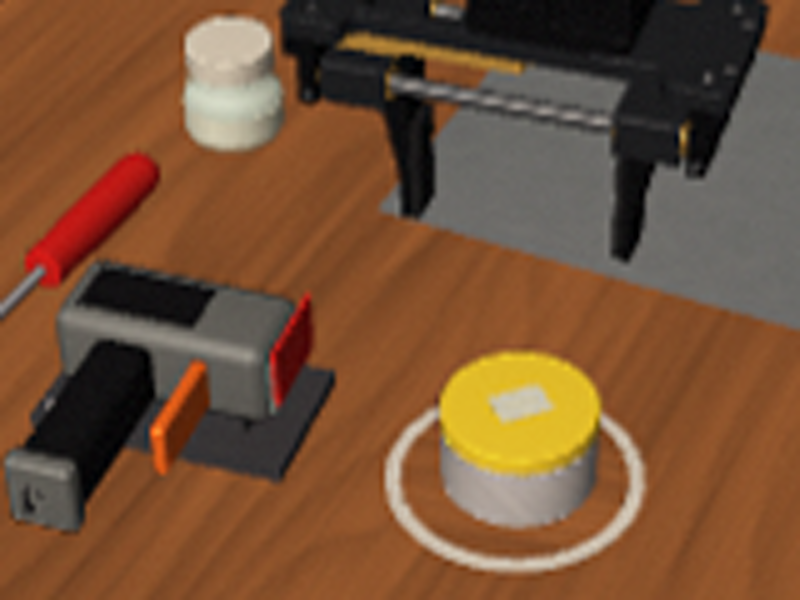

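Yellow stands inside the ring with the shutter down at crop (295,350). Next, the trigger.

Call:
arm_command([
  [[0,0,0,0.043,-0.0167,0,100],[0,0,0,0.043,-0.0167,0,100],[0,0,0,0.043,-0.0167,0,100],[0,0,0,0.043,-0.0167,0,100],[0,0,0,0,0,0.02,100],[0,0,0,0,0,0.0174,100],[0,0,0,0,0,0,100],[0,0,0,0,0,0,100]],
])

```text
time: 11.52
ee_pos: [0.6715, 0.0883, 0.1204]
eef_rot: [0.998, 0.063, 0.0, 0.0]
ft_force: [-0.1, -0.3, 0.4]
width: 0.0874
```

```bash
python3 - <<'E'
from h import *
plan(.6716,.0893,.034,7.3)
snap("side","a6",(200,150,320,270),5)
snap("top","a6t",(210,90,330,190),6)
E
```

```text
t 11.53 pos [0.6715 0.0883 0.1204] yaw 7.19 turn [ 0.0005 -0.0006 -0.0019] shift [ 0.0003 -0.001   0.0864] F [-0.1 -0.3  0.4] w 0.0874 q7 -0.24
```

View pics/a6.png

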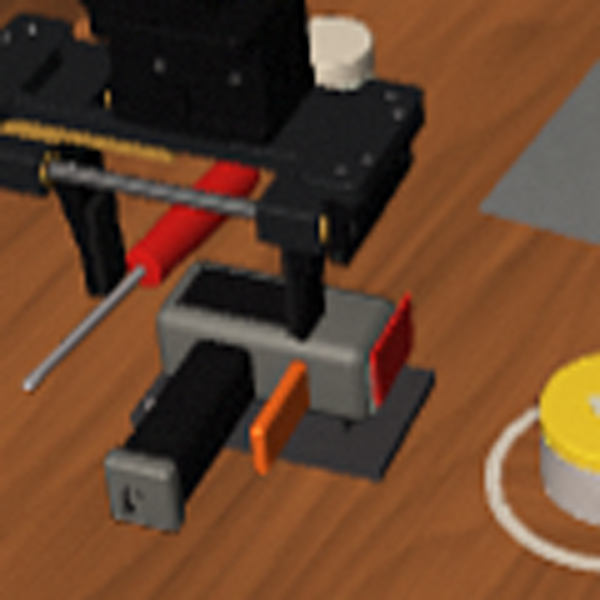

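View pics/a6t.png

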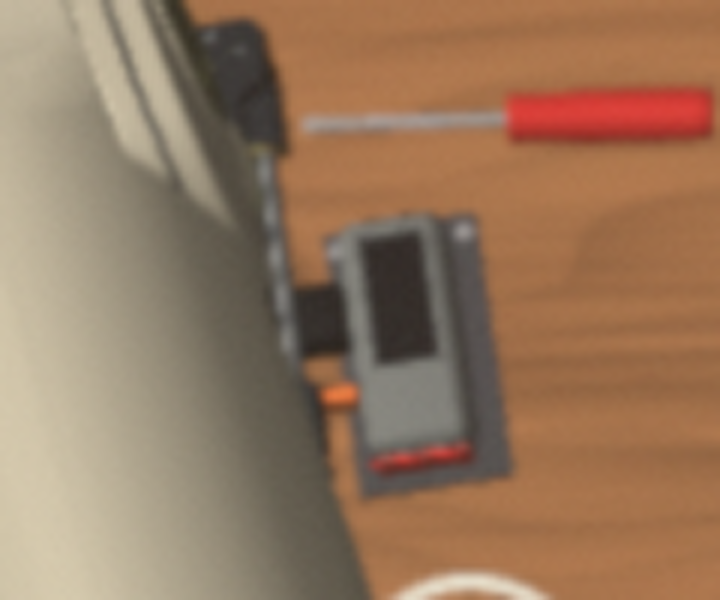

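Call:
arm_command([
  [[0,0,0,0,-0.001,0.02,100],[0,0,0,0,0,0.016,100],[0,0,0,0,0,0,100],[0,0,0,0,0,0,100]],
])

```text
time: 12.12
ee_pos: [0.6715, 0.0901, 0.0837]
eef_rot: [0.998, 0.063, 0.0, -0.0]
ft_force: [0.1, 0.6, -0.1]
width: 0.0871
```

```bash
python3 - <<'E'
from h import *
plan(.6716,.0893,.034,7.3)
c=camera("side")
f=c["frame"][:,:,::-1][170:290,190:310].copy(); f=cv2.resize(f,None,fx=5,fy=5,interpolation=cv2.INTER_CUBIC)
s=read_state();M=Ro.from_quat(s["eef_rot"]).as_matrix();p=s["ee_pos"]
for sg in(1,-1):
 for X in(.0435,.0585):
  for Y in (-.0095,.0095):
    for dz,col in((.008,(255,0,255)),(.008+.046,(0,255,0))):
      u=w2p(c,p+M@np.array([sg*X,Y,dz])); cv2.circle(f,(int((u[0]-190+.5)*5),int((u[1]-170+.5)*5)),3,col,-1)
cv2.imwrite("pics/a7.png",f)
E
```

```text
t 12.12 pos [0.6715 0.0901 0.0837] yaw 7.24 turn [-0.    -0.    -0.001] shift [-0.      0.0008  0.0497] F [ 0.1  0.6 -0.1] w 0.0871 q7 -0.25
```

View pics/a7.png

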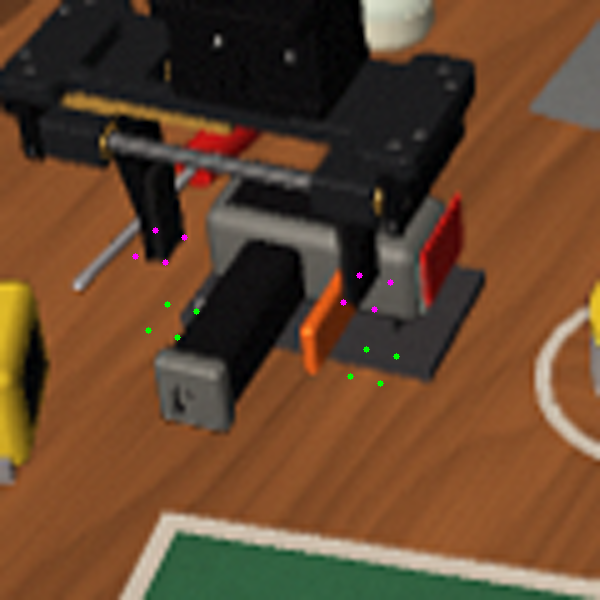

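Call:
arm_command([
  [[0,0,0,0,0.0005,0.012,100],[0,0,0,0,0,0.012,100],[0,0,0,0,0,0.012,100],[0,0,0,0,0,0.01,100],[0,0,0,0,0,0,100],[0,0,0,0,0,0,100]],
])

```text
time: 12.92
ee_pos: [0.6718, 0.0896, 0.038]
eef_rot: [0.998, 0.063, 0.0, -0.0]
ft_force: [-0.4, 1.0, -0.3]
width: 0.0868
```

```bash
python3 - <<'E'
from h import *
plan(.6716,.0893,.034,7.3)
snap("side","a8",(190,170,310,290),5)
E
```

```text
t 12.93 pos [0.6718 0.0896 0.038 ] yaw 7.24 turn [-0.     -0.0006 -0.001 ] shift [-0.0002  0.0003  0.004 ] F [-0.4  1.  -0.3] w 0.0868 q7 -0.26
```

View pics/a8.png

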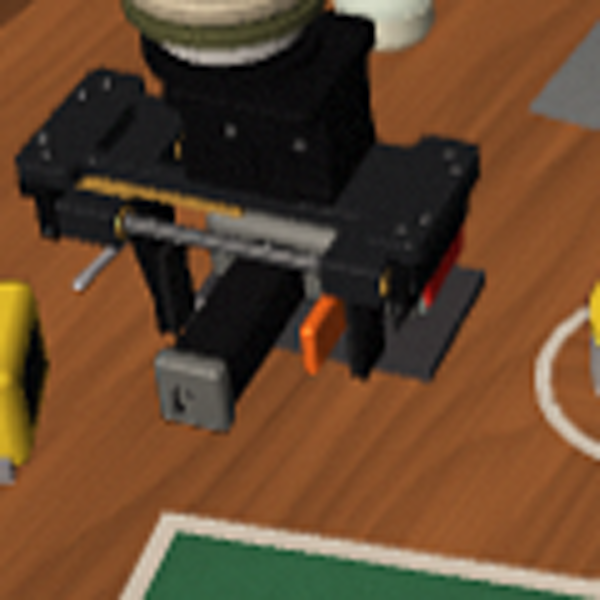

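Call:
arm_command([
  [[0,0,0,0,0,0,66],[0,0,0,0,0,0,66],[0,0,0,0,0,0,60],[0,0,0,0,0,0,56],[0,0,0,0,0,0,52],[0,0,0,0,0,0,45],[0,0,0,0,0,0,40],[0,0,0,0,0,0,40]],
], newtons=25)

```text
time: 13.98
ee_pos: [0.6758, 0.09, 0.0376]
eef_rot: [0.998, 0.063, 0.005, -0.001]
ft_force: [26.6, 4.4, -19.9]
width: 0.047
```

```bash
python3 - <<'E'
from h import *
plan(.6716,.0893,.034,7.3)
snap("side","a9",(190,170,310,290),5)
E
```

```text
t 13.97 pos [0.6758 0.09   0.0376] yaw 7.22 turn [-0.0013 -0.0093 -0.0013] shift [-0.0042  0.0002  0.0036] F [ 26.6   4.4 -19.9] w 0.047 q7 -0.26
```

View pics/a9.png

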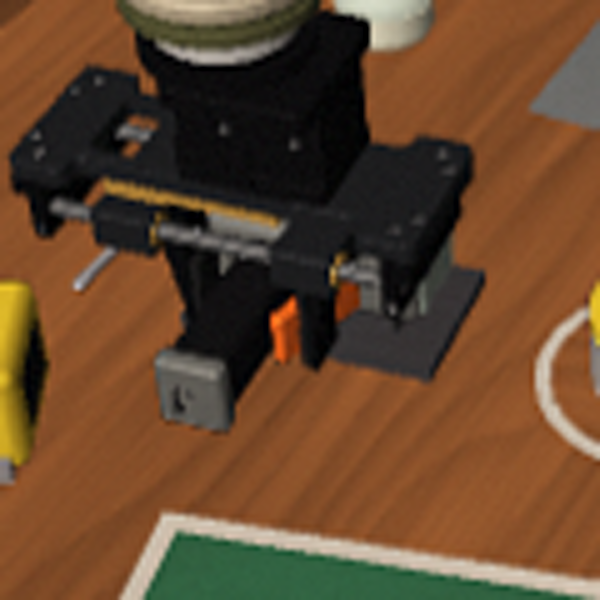

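The reaction is 27 N along x because the pinch centre moves as the trigger closes. I'll follow it by +5 mm and hold.

Call:
arm_command([
  [[0,0,0,0.003,0,0,40],[0,0,0,0.003,0,0,40],[0,0,0,0,0,0,40]],
])

```text
time: 14.4
ee_pos: [0.676, 0.0901, 0.0375]
eef_rot: [0.998, 0.063, -0.002, 0.0]
ft_force: [-8.6, -0.9, 4.9]
width: 0.046
```

```bash
python3 - <<'E'
from h import *
plan(.6716,.0893,.034,7.3)
c=snap("top","a10t",(230,100,330,190),6)
snap("side","a10",(190,170,310,290),5)
E
```

```text
t 14.4 pos [0.676  0.0901 0.0375] yaw 7.24 turn [ 0.0005  0.0035 -0.0011] shift [-0.0045  0.0002  0.0035] F [-8.6 -0.9  4.9] w 0.046 q7 -0.26
```

View pics/a10t.png

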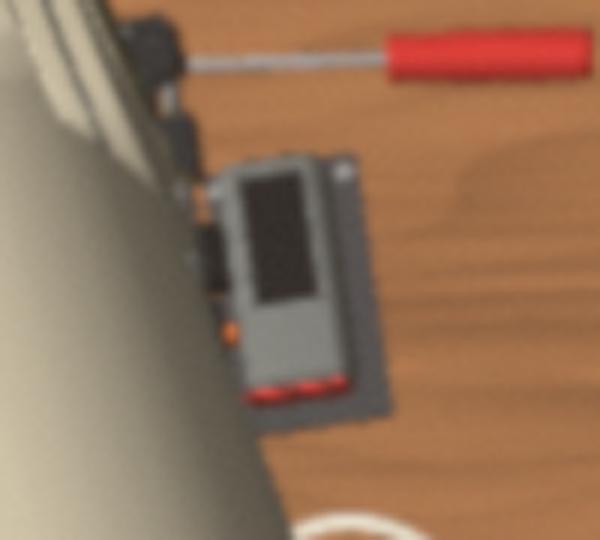

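View pics/a10.png

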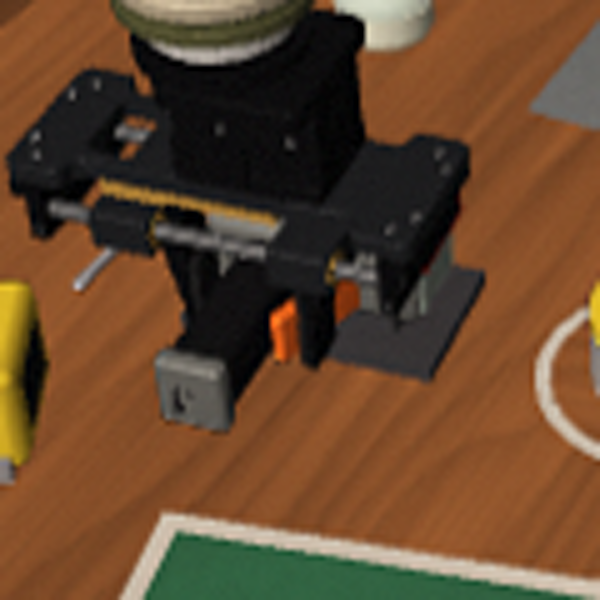

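```bash
python3 - <<'E'
from h import *
c=camera("top")
h=cv2.cvtColor(c["frame"],cv2.COLOR_RGB2HSV); m=cv2.inRange(h,(0,150,120),(6,255,255))|cv2.inRange(h,(174,150,120),(180,255,255))
m[:150]=0;m[180:]=0;m[:,:260]=0;m[:,300:]=0
v,u=np.nonzero(m);print(u.min(),u.max(),v.min(),v.max(),u.mean(),v.mean())
org=np.array([.6733,.0250]);a=np.radians(7.3);X=np.array([np.cos(a),np.sin(a)])
for z in(.068,.089):
  for x in (-.052,-.056): print(z,w2p(c,[*(org+x*X),z]))
print(read_state()["width"],read_state()["ft_force"])
cv2.imwrite("pics/cmp.png",np.hstack([cv2.resize(cv2.imread("pics/top0.png")[140:180,260:310],None,fx=7,fy=7,interpolation=cv2.INTER_CUBIC),cv2.resize(c["frame"][140:180,260:310,::-1],None,fx=7,fy=7,interpolation=cv2.INTER_CUBIC)]))
E
```

```text
272 286 163 166 278.9583333333333 164.83333333333334
0.068 (np.float64(279.9338839549282), np.float64(164.69462482372674))
0.068 (np.float64(280.1381474673097), np.float64(166.1339564768849))
0.089 (np.float64(279.03781719709093), np.float64(163.51591365001607))
0.089 (np.float64(279.2460450099699), np.float64(164.985278072303))
0.04666186761287565 [-7.24175462 -1.81925787  3.94617993]
```

View pics/cmp.png

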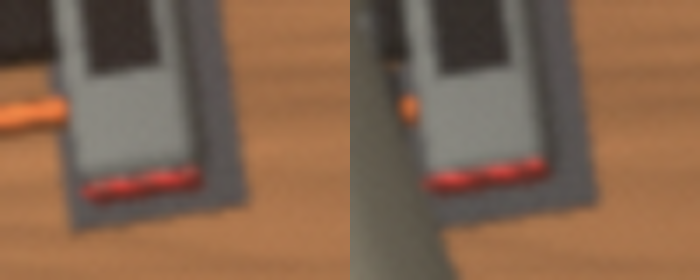

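The shutter in the top view has moved by (-1, -1.3) px, which fits the predicted 21 mm rise. I'll hold for one more second, then let go and rise.

Call:
arm_command([
  [[0,0,0,-0.001,0,0,40],[0,0,0,0,0,0,40],[0,0,0,0,0,0,40],[0,0,0,0,0,0,40],[0,0,0,0,0,0,40],[0,0,0,0,0,0,40],[0,0,0,0,0,0,40]],
], newtons=30)

```text
time: 15.42
ee_pos: [0.6761, 0.09, 0.0375]
eef_rot: [0.998, 0.063, -0.0, 0.0]
ft_force: [-5.7, -0.5, 0.8]
width: 0.0466
```

```bash
python3 - <<'E'
from h import *
plan(.6716,.0893,.034,7.3)
c=camera("top")
cv2.imwrite("pics/cmp2.png",np.hstack([cv2.resize(cv2.imread("pics/top0.png")[140:180,260:310],None,fx=7,fy=7,interpolation=cv2.INTER_CUBIC),cv2.resize(c["frame"][140:180,260:310,::-1],None,fx=7,fy=7,interpolation=cv2.INTER_CUBIC)]))
E
```

```text
t 15.43 pos [0.6761 0.09   0.0375] yaw 7.24 turn [ 0.0002  0.0008 -0.001 ] shift [-0.0046  0.0002  0.0035] F [-5.7 -0.5  0.8] w 0.0466 q7 -0.26
```

View pics/cmp2.png

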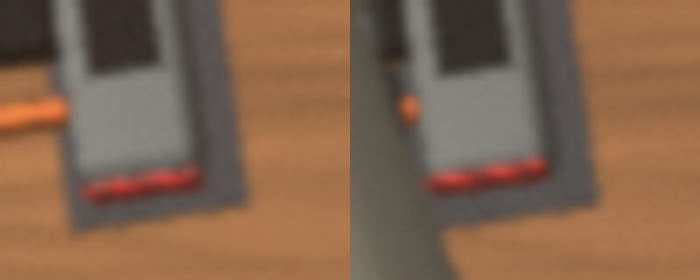

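The width held steady at 46.6 mm under 30 N, so the trigger was at its stop. Letting go.

Call:
arm_command([
  [[0,0,0,0,0,0,60],[0,0,0,0,0,0,100],[0,0,0,0,0,0,100],[0,0,0,0,0,0,100],[0,0,0,-0.0045,0,0,100],[0,0,0,0,0,-0.01,100],[0,0,0,0,0,-0.03,100],[0,0,0,0,0,-0.04,100],[0,0,0,0,0,-0.04,100],[0,0,-0.17,0,0,0,100],[0,0,-0.17,0,0,0,100],[0,0,-0.17,0,0,0,100],[0,0,-0.17,0,0,0,100],[0,0,-0.17,0,0,0,100],[0,0,-0.17,0,0,0,100],[0,0,-0.17,0,0,0,100],[0,0,0,0,0,0,100],[0,0,0,0,0,0,100]],
], newtons=5)

```text
time: 17.73
ee_pos: [0.6721, 0.0895, 0.1581]
eef_rot: [0.792, 0.61, 0.0, 0.0]
ft_force: [-0.0, 0.1, -0.1]
width: 0.0876
```

```bash
python3 - <<'E'
from h import *
plan(.509,.002,.12,76.7)
tins()
snap("side","b1",(170,140,370,280),4)
E
```

```text
t 17.73 pos [0.6721 0.0895 0.1581] yaw 75.2 turn [ 0.0006 -0.0001 -0.0262] shift [-0.1227 -0.1386  0.0381] F [-0.   0.1 -0.1] w 0.0876 q7 0.88
top yellow [293.  204.4] 287 [282 194  20  25] [ 0.5137 -0.0137  0.045 ]
top blue [415.5 237.1] 562 [403 224  26  27] [ 0.4169 -0.3487  0.045 ]
side yellow [323.4 232.4] 623 [308 221  32  24] [0.5055 0.0088 0.045 ]
side yellow [186.6 244.2] 531 [177 226  19  37] [0.767  0.1735 0.045 ]
side blue [404.  165.6] 354 [391 158  27  16] [ 0.4141 -0.3412  0.045 ]
```

View pics/b1.png

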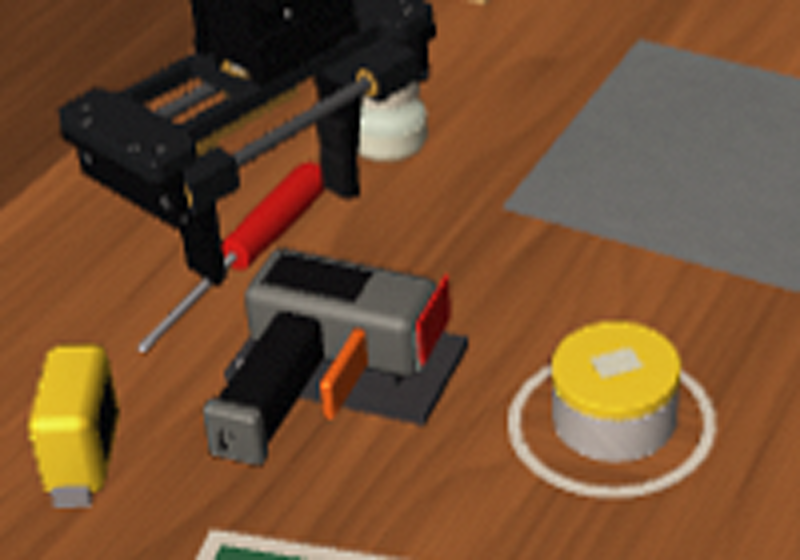

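The shutter and trigger are back to free and yellow is still in the ring. Blue has been knocked to about (0.417,-0.349), so I'll remeasure it later. Now I slide yellow out.

Call:
arm_command([
  [[0,0,-0.0262,0,0,0,100],[0,0,0,-0.0409,-0.0462,0,100],[0,0,0,-0.0409,-0.0462,0,100],[0,0,0,-0.0409,-0.0462,0,100],[0,0,0,0,0,0.038,100],[0,0,0,0,0,0.04,100],[0,0,0,0,0,0,100],[0,0,0,0,0,0,100]],
])

```text
time: 18.88
ee_pos: [0.51, 0.0019, 0.081]
eef_rot: [0.783, 0.622, 0.001, 0.0]
ft_force: [0.1, -0.4, -0.1]
width: 0.087
```

```bash
python3 - <<'E'
from h import *
plan(.509,.002,.017,76.7)
c=camera("side")
f=c["frame"][:,:,::-1][150:270,250:390].copy(); f=cv2.resize(f,None,fx=5,fy=5,interpolation=cv2.INTER_CUBIC)
for k in np.linspace(0,6.28,40):
  for h in(0,.045):
    u=w2p(c,[.509+.038*np.cos(k),.002+.038*np.sin(k),h]);cv2.circle(f,(int((u[0]-250+.5)*5),int((u[1]-150+.5)*5)),1,(255,0,255),-1)
cv2.imwrite("pics/b2.png",f)
E
```

```text
t 18.88 pos [0.51   0.0019 0.081 ] yaw 76.97 turn [ 0.0011 -0.0006  0.0047] shift [-0.0001 -0.001   0.064 ] F [ 0.1 -0.4 -0.1] w 0.087 q7 1.06
```

View pics/b2.png

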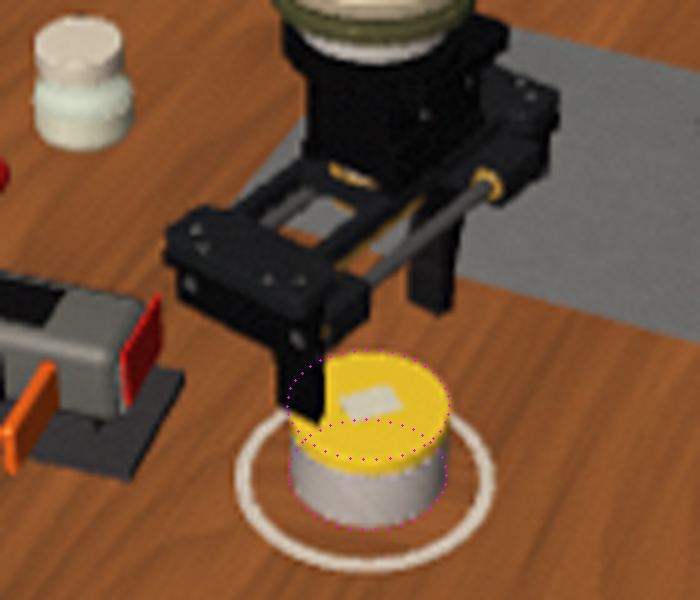

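Call:
arm_command([
  [[0,0,0.0047,0,-0.001,0.018,100],[0,0,0,0,0,0.01,100],[0,0,0,0,0,0.01,100],[0,0,0,0,0,0,100]],
])

```text
time: 19.42
ee_pos: [0.5077, 0.0017, 0.0408]
eef_rot: [0.784, 0.62, -0.001, -0.001]
ft_force: [0.2, -0.8, -0.2]
width: 0.087
```

Call:
arm_command([
  [[0,0,0,0,0,0.01,100],[0,0,0,0,0,0.01,100],[0,0,0,0,0,0.003,100],[0,0,0,0,0,0,100],[0,0,0,0,0,0,80],[0,0,0,0,0,0,80],[0,0,0,0,0,0,80],[0,0,0,0,0,0,80]],
], newtons=5)

```text
time: 20.42
ee_pos: [0.5085, 0.0016, 0.0189]
eef_rot: [0.784, 0.62, 0.0, 0.0]
ft_force: [0.8, 0.4, 3.4]
width: 0.0758
```

```bash
python3 - <<'E'
from h import *
plan(.574,.281,.0175)
E
```

```text
t 20.43 pos [0.5085 0.0016 0.0189] yaw 76.66 turn [ 0.0005 -0.     -0.    ] shift [ 0.2869 -0.0007  0.0014] F [0.8 0.4 3.4] w 0.0758 q7 0.99
```

Call:
arm_command([
  [[0,0,0,0.005,0,0,80],[0,0,0,0.01,0,0,80],[0,0,0,0.012,0,0,80],[0,0,0,0.012,0,0,80],[0,0,0,0.012,0,0,80],[0,0,0,0.012,0,0,80],[0,0,0,0.012,0,0,80],[0,0,0,0.012,0,0,80],[0,0,0,0.012,0,0,80],[0,0,0,0.012,0,0,80],[0,0,0,0.012,0,0,80],[0,0,0,0.012,0,0,80]],
])

```text
time: 21.92
ee_pos: [0.5396, 0.1335, 0.0188]
eef_rot: [0.784, 0.62, -0.0, 0.0]
ft_force: [-1.2, -5.3, 6.4]
width: 0.0758
```

```bash
python3 - <<'E'
from h import *
plan(.574,.281,.0175)
E
```

```text
t 21.93 pos [0.5396 0.1335 0.0188] yaw 76.66 turn [0.0002 0.0008 0.    ] shift [ 0.1515 -0.0005  0.0013] F [-1.2 -5.3  6.4] w 0.0758 q7 0.72
```

Call:
arm_command([
  [[0,0,0,0.012,0,0,80],[0,0,0,0.012,0,0,80],[0,0,0,0.012,0,0,80],[0,0,0,0.012,0,0,80],[0,0,0,0.012,0,0,80],[0,0,0,0.012,0,0,80],[0,0,0,0.012,0,0,80],[0,0,0,0.012,0,0,80],[0,0,0,0.012,0,0,80],[0,0,0,0.012,0,0,80],[0,0,0,0.012,0,0,80],[0,0,0,0.012,0,0,80],[0,0,0,0.005,0,0,80],[0,0,0,0,0,0,80],[0,0,0,0,0,0,80]],
])

```text
time: 23.8
ee_pos: [0.5734, 0.2794, 0.0187]
eef_rot: [0.784, 0.621, 0.001, -0.001]
ft_force: [-0.0, 3.2, 1.4]
width: 0.0756
```

```bash
python3 - <<'E'
from h import *
plan(.574,.281,.0175)
snap("side","b3",(160,220,360,400),4)
E
```

```text
t 23.8 pos [0.5734 0.2794 0.0187] yaw 76.71 turn [-0.0003 -0.0018  0.    ] shift [0.0017 0.0002 0.0012] F [-0.   3.2  1.4] w 0.0756 q7 0.51
```

View pics/b3.png

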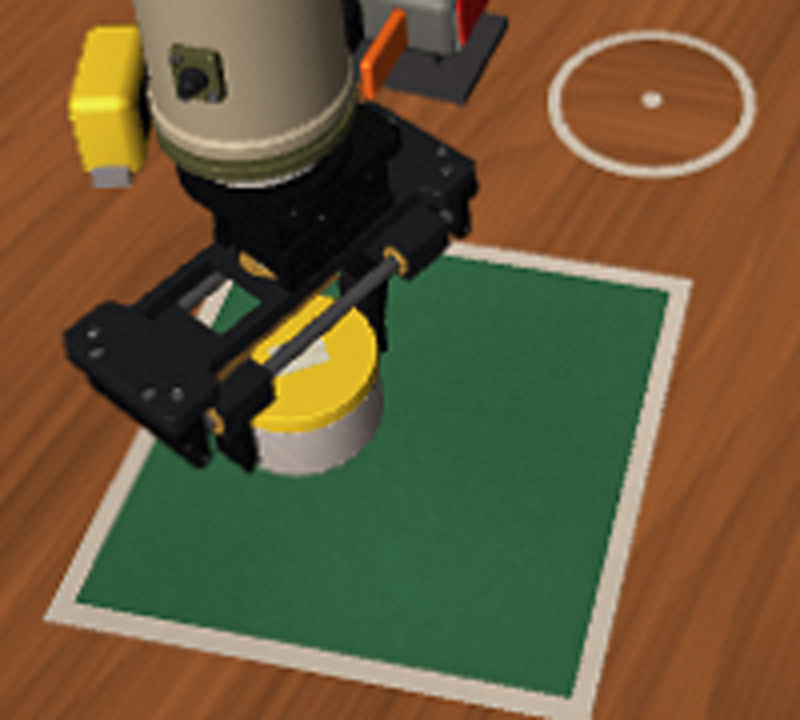

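Yellow is wholly on the green. I'll release it, rise and remeasure blue.

Call:
arm_command([
  [[0,0,0,0,0,0,100],[0,0,0,0,0,0,100],[0,0,0,0,0,0,100],[0,0,0,0,0,-0.01,100],[0,0,0,0,0,-0.02,100],[0,0,0,0,0,-0.04,100],[0,0,0,0,0,-0.05,100],[0,0,0,0,0,-0.02,100],[0,0,0,-0.06,0,0,100],[0,0,0,-0.06,0,0,100],[0,0,0,-0.06,0,0,100],[0,0,0,-0.06,0,0,100],[0,0,0,0,0,0,100],[0,0,0,0,0,0,100]],
])

```text
time: 25.6
ee_pos: [0.5185, 0.0448, 0.1593]
eef_rot: [0.785, 0.62, 0.0, 0.0]
ft_force: [-0.4, 1.4, -0.5]
width: 0.0871
```

```bash
python3 - <<'E'
from h import *
RNG["turq"]=((83,100,60),(95,255,200))
tins(("yellow","blue","turq","orange"))
plan(.417,-.349,.12,75.4)
snap("top","c1",(140,130,500,320),2)
E
```

```text
top yellow [65.6 79.1] 126 [45 75 46 10] [0.9077 0.675  0.045 ]
top yellow [230.3 113.6] 311 [218 104  27  22] [0.7756 0.161  0.045 ]
top yellow [183.6 186.2] 257 [177 173  15  26] [0.5713 0.2957 0.045 ]
top blue [415.5 237.1] 562 [403 224  26  27] [ 0.4169 -0.3488  0.045 ]
top turq [470.2 230.4] 614 [455 218  31  26] [ 0.4318 -0.5021  0.045 ]
top turq [409.6 284.6] 603 [396 272  28  27] [ 0.2877 -0.3293  0.045 ]
top orange [451.9 276.9] 448 [438 264  30  27] [ 0.3056 -0.4467  0.045 ]
side yellow [186.6 244.1] 529 [177 226  19  37] [0.7672 0.1733 0.045 ]
side yellow [234.2 310.4] 1079 [215 294  39  34] [0.5703 0.2835 0.045 ]
side blue [404.  165.6] 354 [391 158  27  16] [ 0.4141 -0.3412  0.045 ]
side turq [413.4 143. ] 490 [402 132  25  24] [ 0.4229 -0.4719  0.045 ]
side turq [448.1 185.3] 673 [434 172  30  28] [ 0.2813 -0.3004  0.045 ]
side orange [451.1 159.9] 542 [437 148  29  26] [ 0.2997 -0.4269  0.045 ]
side orange [254.6 235.1] 87 [250 222  15  24] [0.6453 0.0842 0.045 ]
t 25.7 pos [0.5185 0.0461 0.159 ] yaw 76.79 turn [ 0.0003 -0.0007  0.0243] shift [-0.408   0.0013  0.039 ] F [-0.3 -0.1 -0.2] w 0.087 q7 1.03
```

View pics/c1.png

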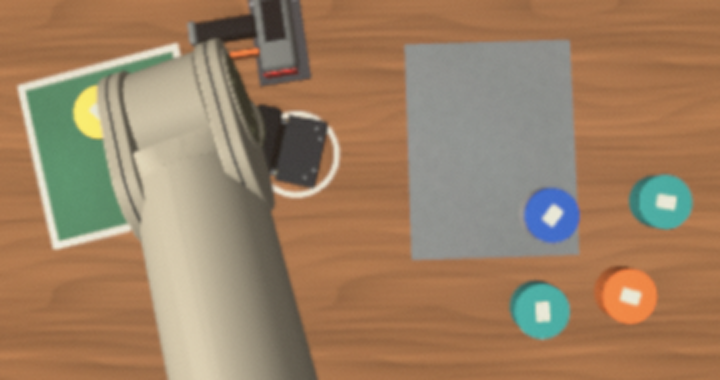

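Call:
arm_command([
  [[0,0,0.0243,0,0,0,100],[0,0,0,-0.0583,0,0,100],[0,0,0,-0.0583,0,0,100],[0,0,0,-0.0583,0,0,100],[0,0,0,-0.0583,0,0,100],[0,0,0,-0.0583,0,0,100],[0,0,0,-0.0583,0,0,100],[0,0,0,-0.0582,0.0013,0,100],[0,0,0,0,0,0.03,100],[0,0,0,0,0,0.03,100],[0,0,0,0,0,0,100],[0,0,0,0,0,0,100]],
])

```text
time: 27.25
ee_pos: [0.4168, -0.3504, 0.0998]
eef_rot: [0.792, 0.611, 0.0, 0.001]
ft_force: [-0.3, 0.1, 0.6]
width: 0.0868
```

```bash
python3 - <<'E'
from h import *
plan(.417,-.349,.017,75.4)
c=camera("side")
f=c["frame"][:,:,::-1][90:210,340:480].copy(); f=cv2.resize(f,None,fx=5,fy=5,interpolation=cv2.INTER_CUBIC)
for k in np.linspace(0,6.28,40):
  for h in(0,.045):
    u=w2p(c,[.417+.038*np.cos(k),-.349+.038*np.sin(k),h]);cv2.circle(f,(int((u[0]-340+.5)*5),int((u[1]-90+.5)*5)),1,(255,0,255),-1)
cv2.imwrite("pics/c2.png",f)
E
```

```text
t 27.25 pos [ 0.4168 -0.3504  0.0998] yaw 75.3 turn [ 0.0011  0.0003 -0.0018] shift [ 0.0014 -0.0001  0.0828] F [-0.3  0.1  0.6] w 0.0868 q7 1.81
```

View pics/c2.png

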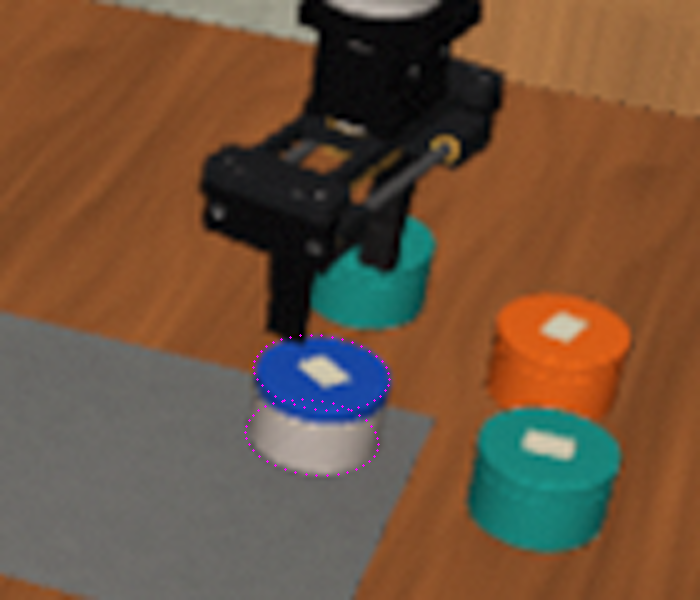

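Call:
arm_command([
  [[0,0,0,0.0007,0,0.02,100],[0,0,0,0,0,0.016,100],[0,0,0,0,0,0.012,100],[0,0,0,0,0,0.01,100],[0,0,0,0,0,0,100]],
])

```text
time: 27.92
ee_pos: [0.4158, -0.3495, 0.04]
eef_rot: [0.792, 0.611, -0.0, -0.001]
ft_force: [0.7, -0.6, 0.4]
width: 0.087
```

Call:
arm_command([
  [[0,0,0,0,0,0.01,100],[0,0,0,0,0,0.01,100],[0,0,0,0,0,0.003,100],[0,0,0,0,0,0,100],[0,0,0,0,0,0,80],[0,0,0,0,0,0,80],[0,0,0,0,0,0,80],[0,0,0,0,0,0,80]],
], newtons=5)

```text
time: 28.92
ee_pos: [0.4163, -0.3499, 0.018]
eef_rot: [0.792, 0.611, 0.0, 0.0]
ft_force: [0.3, 0.4, 2.7]
width: 0.076
```

```bash
python3 - <<'E'
from h import *
plan(.5095,.003,.0175)
E
```

```text
t 28.93 pos [ 0.4163 -0.3499  0.018 ] yaw 75.27 turn [0.0005 0.0002 0.    ] shift [0.365  0.0004 0.0005] F [0.3 0.4 2.7] w 0.076 q7 1.76
```

Call:
arm_command([
  [[0,0,0,0.005,0,0,80],[0,0,0,0.01,0,0,80],[0,0,0,0.012,0,0,80],[0,0,0,0.012,0,0,80],[0,0,0,0.012,0,0,80],[0,0,0,0.012,0,0,80],[0,0,0,0.012,0,0,80],[0,0,0,0.012,0,0,80],[0,0,0,0.012,0,0,80],[0,0,0,0.012,0,0,80],[0,0,0,0.012,0,0,80],[0,0,0,0.012,0,0,80],[0,0,0,0.012,0,0,80],[0,0,0,0.012,0,0,80],[0,0,0,0.012,0,0,80],[0,0,0,0.012,0,0,80],[0,0,0,0.012,0,0,80]],
])

```text
time: 31.05
ee_pos: [0.4656, -0.1608, 0.0179]
eef_rot: [0.792, 0.611, -0.0, 0.0]
ft_force: [-0.9, -5.0, 6.4]
width: 0.076
```

```bash
python3 - <<'E'
from h import *
plan(.5095,.003,.0175)
snap("side","c3",(280,130,440,250),5)
E
```

```text
t 31.05 pos [ 0.4656 -0.1608  0.0179] yaw 75.26 turn [-0.      0.0008 -0.    ] shift [0.1696 0.0007 0.0004] F [-0.9 -5.   6.4] w 0.076 q7 1.38
```

View pics/c3.png

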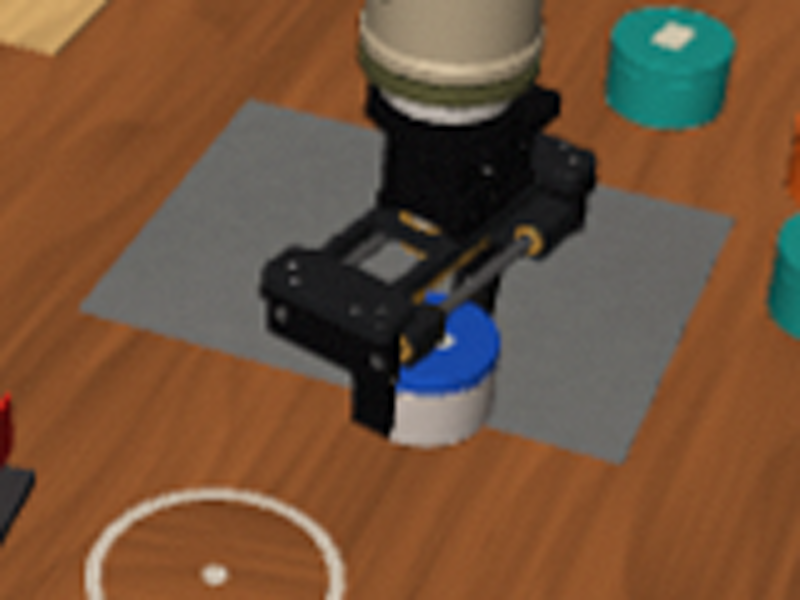

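The tin is still flat between the fingers. Continuing.

Call:
arm_command([
  [[0,0,0,0.012,0,0,80],[0,0,0,0.012,0,0,80],[0,0,0,0.012,0,0,80],[0,0,0,0.012,0,0,80],[0,0,0,0.012,0,0,80],[0,0,0,0.012,0,0,80],[0,0,0,0.012,0,0,80],[0,0,0,0.012,0,0,80],[0,0,0,0.012,0,0,80],[0,0,0,0.012,0,0,80],[0,0,0,0.012,0,0,80],[0,0,0,0.012,0,0,80],[0,0,0,0.012,0,0,80],[0,0,0,0.009,0,0,80],[0,0,0,0.005,0,0,80],[0,0,0,0,0,0,80],[0,0,0,0,0,0,80]],
])

```text
time: 33.22
ee_pos: [0.5084, 0.0043, 0.0176]
eef_rot: [0.792, 0.611, -0.0, -0.001]
ft_force: [-1.8, 0.9, 4.9]
width: 0.0756
```

```bash
python3 - <<'E'
from h import *
plan(.5095,.003,.0175)
E
```

```text
t 33.23 pos [0.5084 0.0043 0.0176] yaw 75.31 turn [-0.0009 -0.0005  0.    ] shift [-0.001   0.0014  0.0001] F [-1.8  0.9  4.9] w 0.0756 q7 1.0
```

Call:
arm_command([
  [[0,0,0,0,0,0,100],[0,0,0,0,0,0,100],[0,0,0,0,0,0,100],[0,0,0,0,0,-0.01,100],[0,0,0,0,0,-0.02,100],[0,0,0,0,0,-0.04,100],[0,0,0,0,0,-0.05,100],[0,0,0,0,0,-0.02,100],[0,0,0.17,0,0,0,100],[0,0,0.17,0,0,0,100],[0,0,0.17,0,0,0,100],[0,0,0.17,0,0,0,100],[0,0,0.17,0,0,0,100],[0,0,0.17,0,0,0,100],[0,0,0.17,0,0,0,100],[0,0,0,0,0,0,100],[0,0,0,0,0,0,100]],
])

```text
time: 35.35
ee_pos: [0.5089, 0.0033, 0.158]
eef_rot: [0.998, 0.064, 0.0, 0.0]
ft_force: [-0.5, -0.3, 0.5]
width: 0.0873
```

```bash
python3 - <<'E'
from h import *
plan(.6716,.0893,.084,7.3)
tins()
snap("side","c4",(170,150,370,290),4)
E
```

```text
t 35.35 pos [0.5089 0.0033 0.158 ] yaw 7.31 turn [ 0.0001 -0.0003  0.0002] shift [ 0.1723 -0.0647  0.074 ] F [-0.5 -0.3  0.5] w 0.0873 q7 -0.05
top yellow [64.2 79.6] 97 [45 75 44 10] [0.9066 0.6796 0.045 ]
top yellow [230.5 113.6] 313 [218 104  27  22] [0.7756 0.1606 0.045 ]
top yellow [189.9 185.5] 578 [177 172  27  28] [0.573  0.2774 0.045 ]
top blue [296.6 205.5] 76 [294 197   6  19] [ 0.5104 -0.0236  0.045 ]
side yellow [186.7 244.3] 530 [177 226  19  37] [0.7669 0.1736 0.045 ]
side yellow [234.1 310.4] 1080 [215 294  39  34] [0.5703 0.2835 0.045 ]
side blue [323.3 232.8] 614 [308 221  32  24] [0.5051 0.0101 0.045 ]
```

View pics/c4.png

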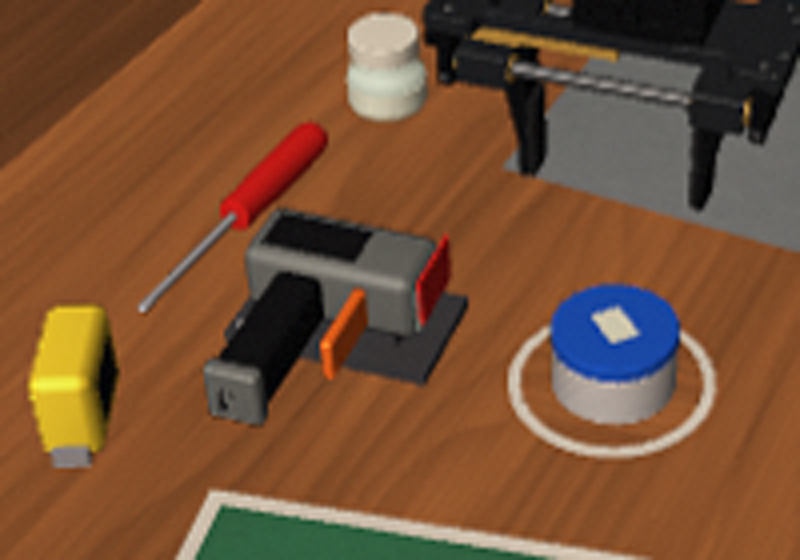

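Blue is in the ring. The trigger comes next, with the same approach as before.

Call:
arm_command([
  [[0,0,0,0.0431,-0.0162,0,100],[0,0,0,0.0431,-0.0162,0,100],[0,0,0,0.0431,-0.0162,0,100],[0,0,0,0.043,-0.0161,0,100],[0,0,0,0,0,0.03,100],[0,0,0,0,0,0.03,100],[0,0,0,0,0,0.014,100],[0,0,0,0,0,0,100],[0,0,0,0,0,0,100]],
])

```text
time: 36.62
ee_pos: [0.6727, 0.0887, 0.0852]
eef_rot: [0.998, 0.062, 0.001, -0.0]
ft_force: [0.2, -0.4, -0.3]
width: 0.0872
```

```bash
python3 - <<'E'
from h import *
plan(.6725,.0895,.038,7.3)
E
```

```text
t 36.62 pos [0.6727 0.0887 0.0852] yaw 7.08 turn [-0.     -0.0019 -0.0038] shift [-0.0001 -0.0008  0.0472] F [ 0.2 -0.4 -0.3] w 0.0872 q7 -0.27
```

Call:
arm_command([
  [[0,0,0,0,-0.0008,0.012,100],[0,0,0,0,0,0.012,100],[0,0,0,0,0,0.012,100],[0,0,0,0,0,0.01,100],[0,0,0,0,0,0,100],[0,0,0,0,0,0,100]],
])

```text
time: 37.38
ee_pos: [0.6721, 0.0895, 0.038]
eef_rot: [0.998, 0.062, 0.0, -0.0]
ft_force: [-0.6, -0.7, 1.0]
width: 0.0869
```

```bash
python3 - <<'E'
from h import *
plan(.6725,.0895,.038,7.3)
snap("side","d1",(190,170,310,290),5)
E
```

```text
t 37.38 pos [0.6721 0.0895 0.038 ] yaw 7.08 turn [-0.     -0.0005 -0.0038] shift [ 0.0004  0.0001 -0.    ] F [-0.6 -0.7  1. ] w 0.0869 q7 -0.29
```

View pics/d1.png

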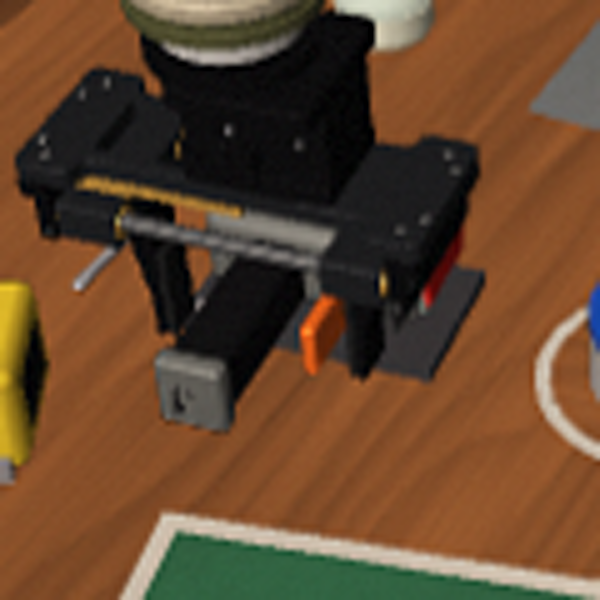

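The fingers straddle the trigger and grip as before. I'll squeeze, following the pinch centre by +4 mm.

Call:
arm_command([
  [[0,0,0,0,0,0,66],[0,0,0,0.001,0,0,66],[0,0,0,0.001,0,0,60],[0,0,0,0.001,0,0,56],[0,0,0,0.001,0,0,52],[0,0,0,0,0,0,45],[0,0,0,0,0,0,40],[0,0,0,0,0,0,40],[0,0,0,0,0,0,40]],
], newtons=30)

```text
time: 38.55
ee_pos: [0.676, 0.0902, 0.0374]
eef_rot: [0.998, 0.062, 0.0, -0.0]
ft_force: [3.5, 2.1, -7.5]
width: 0.046
```

```bash
python3 - <<'E'
from h import *
plan(.6725,.0895,.038,7.3)
c=camera("top")
cv2.imwrite("pics/d2.png",np.hstack([cv2.resize(cv2.imread("pics/top0.png")[140:180,260:310],None,fx=7,fy=7,interpolation=cv2.INTER_CUBIC),cv2.resize(c["frame"][140:180,260:310,::-1],None,fx=7,fy=7,interpolation=cv2.INTER_CUBIC)]))
E
```

```text
t 38.55 pos [0.676  0.0902 0.0374] yaw 7.09 turn [-0.0004 -0.0005 -0.0037] shift [-0.0036  0.0002 -0.0006] F [ 3.5  2.1 -7.5] w 0.046 q7 -0.29
```

View pics/d2.png

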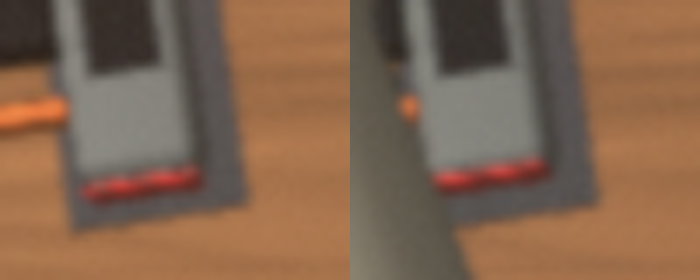

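The shutter is up and the width is 46.0 mm. Holding for another second.

Call:
arm_command([
  [[0,0,0,0,0,0,40],[0,0,0,0,0,0,40],[0,0,0,0,0,0,40],[0,0,0,0,0,0,40],[0,0,0,0,0,0,40],[0,0,0,0,0,0,40],[0,0,0,0,0,0,40],[0,0,0,0,0,0,40]],
])

```text
time: 39.6
ee_pos: [0.676, 0.0901, 0.0374]
eef_rot: [0.998, 0.062, 0.0, -0.0]
ft_force: [4.7, 1.9, -7.2]
width: 0.0469
```

```bash
python3 - <<'E'
from h import *
plan(.6725,.0895,.038,7.3)
c=camera("top")
cv2.imwrite("pics/d3.png",np.hstack([cv2.resize(cv2.imread("pics/top0.png")[140:180,260:310],None,fx=7,fy=7,interpolation=cv2.INTER_CUBIC),cv2.resize(c["frame"][140:180,260:310,::-1],None,fx=7,fy=7,interpolation=cv2.INTER_CUBIC)]))
E
```

```text
t 39.6 pos [0.676  0.0901 0.0374] yaw 7.09 turn [-0.0003 -0.0006 -0.0037] shift [-0.0036  0.0002 -0.0006] F [ 4.7  1.9 -7.2] w 0.0469 q7 -0.29
```

View pics/d3.png

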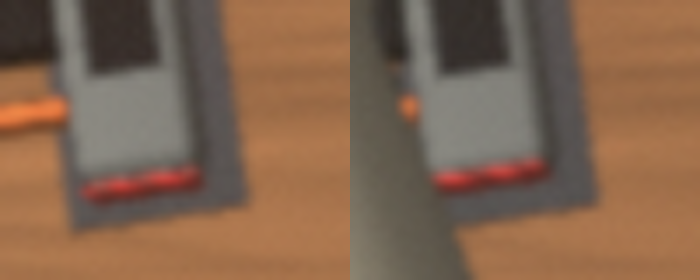

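Call:
arm_command([
  [[0,0,0,0,0,0,60],[0,0,0,0,0,0,100],[0,0,0,0,0,0,100],[0,0,0,0,0,0,100],[0,0,0,-0.004,0,0,100],[0,0,0,0,0,-0.01,100],[0,0,0,0,0,-0.03,100],[0,0,0,0,0,-0.04,100],[0,0,0,0,0,-0.04,100],[0,0,-0.174,0,0,0,100],[0,0,-0.174,0,0,0,100],[0,0,-0.174,0,0,0,100],[0,0,-0.174,0,0,0,100],[0,0,-0.174,0,0,0,100],[0,0,-0.174,0,0,0,100],[0,0,-0.174,0,0,0,100],[0,0,-0.174,0,0,0,100],[0,0,-0.174,0,0,0,100],[0,0,0,0,0,0,100],[0,0,0,0,0,0,100]],
], newtons=5)

```text
time: 42.15
ee_pos: [0.6719, 0.0893, 0.1581]
eef_rot: [0.665, 0.746, 0.0, 0.0]
ft_force: [0.0, -0.3, 0.7]
width: 0.087
```

```bash
python3 - <<'E'
from h import *
plan(.5085,.0035,.08,97)
tins()
snap("side","d4",(170,150,370,290),4)
E
```

```text
t 42.15 pos [0.6719 0.0893 0.1581] yaw 96.57 turn [ 0.0005  0.0001 -0.0074] shift [-0.0653 -0.1727  0.0781] F [ 0.  -0.3  0.7] w 0.087 q7 1.21
top yellow [189.9 185.5] 578 [177 172  27  28] [0.5729 0.2774 0.045 ]
top blue [295.6 201.8] 68 [290 195  10  16] [ 0.521 -0.021  0.045]
side yellow [186.7 244.1] 530 [177 226  19  37] [0.7672 0.1732 0.045 ]
side yellow [234.2 310.4] 1082 [215 294  39  34] [0.5703 0.2835 0.045 ]
side blue [323.3 232.8] 613 [308 221  32  24] [0.5052 0.0101 0.045 ]
```

View pics/d4.png

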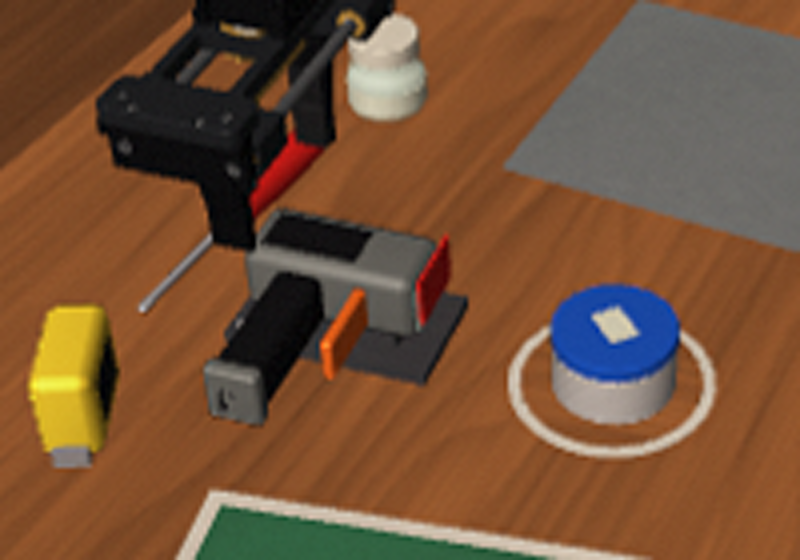

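The trigger is free, the shutter is down and blue is unmoved. I'll fetch blue.

Call:
arm_command([
  [[0,0,-0.0074,0,0,0,100],[0,0,0,-0.0163,-0.0432,0,100],[0,0,0,-0.0163,-0.0432,0,100],[0,0,0,-0.0163,-0.0432,0,100],[0,0,0,-0.0164,-0.0431,0,100],[0,0,0,0,0,0.04,100],[0,0,0,0,0,0.038,100],[0,0,0,0,0,0,100],[0,0,0,0,0,0,100]],
])

```text
time: 43.42
ee_pos: [0.5095, 0.0034, 0.081]
eef_rot: [0.661, 0.75, 0.001, 0.0]
ft_force: [0.4, -0.4, -0.0]
width: 0.0871
```

```bash
python3 - <<'E'
from h import *
plan(.5085,.0035,.0175,97)
E
```

```text
t 43.42 pos [0.5095 0.0034 0.081 ] yaw 97.25 turn [ 0.0014 -0.0001  0.0044] shift [ 0.0002 -0.001   0.0635] F [ 0.4 -0.4 -0. ] w 0.0871 q7 1.36
```

Call:
arm_command([
  [[0,0,0,0,0,0.018,100],[0,0,0,0,0,0.01,100],[0,0,0,0,0,0.01,100],[0,0,0,0,0,0,100]],
])

```text
time: 43.92
ee_pos: [0.5082, 0.003, 0.0409]
eef_rot: [0.661, 0.75, -0.0, -0.001]
ft_force: [-0.0, 0.4, 0.2]
width: 0.0873
```

Call:
arm_command([
  [[0,0,0,0,0,0.01,100],[0,0,0,0,0,0.01,100],[0,0,0,0,0,0.003,100],[0,0,0,0,0,0,100],[0,0,0,0,0,0,80],[0,0,0,0,0,0,80],[0,0,0,0,0,0,80],[0,0,0,0,0,0,80]],
], newtons=5)

```text
time: 44.92
ee_pos: [0.5089, 0.0031, 0.0189]
eef_rot: [0.661, 0.75, 0.0, 0.0]
ft_force: [-0.3, 1.4, 2.1]
width: 0.0763
```

```bash
python3 - <<'E'
from h import *
plan(.477,.259,.0175)
E
```

```text
t 44.92 pos [0.5089 0.0031 0.0189] yaw 97.24 turn [ 0.0005 -0.     -0.    ] shift [0.2579 0.0006 0.0014] F [-0.3  1.4  2.1] w 0.0763 q7 1.29
```

Call:
arm_command([
  [[0,0,0,0.005,0,0,80],[0,0,0,0.01,0,0,80],[0,0,0,0.012,0,0,80],[0,0,0,0.012,0,0,80],[0,0,0,0.012,0,0,80],[0,0,0,0.012,0,0,80],[0,0,0,0.012,0,0,80],[0,0,0,0.012,0,0,80],[0,0,0,0.012,0,0,80],[0,0,0,0.012,0,0,80],[0,0,0,0.012,0,0,80],[0,0,0,0.012,0,0,80]],
])

```text
time: 46.42
ee_pos: [0.4916, 0.1374, 0.0188]
eef_rot: [0.661, 0.75, -0.0, 0.0]
ft_force: [0.3, -5.4, 6.8]
width: 0.0754
```

```bash
python3 - <<'E'
from h import *
plan(.477,.259,.0175)
snap("side","d5",(160,190,360,370),4)
E
```

```text
t 46.42 pos [0.4916 0.1374 0.0188] yaw 97.24 turn [0.     0.0007 0.    ] shift [0.1224 0.0008 0.0013] F [ 0.3 -5.4  6.8] w 0.0754 q7 1.0
```

View pics/d5.png

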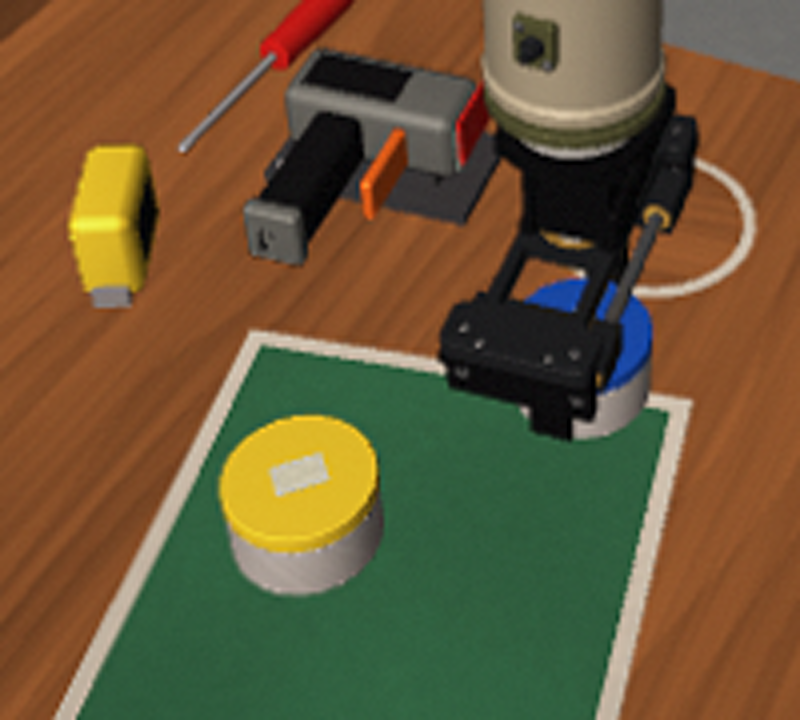

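Yellow stands on the green at crop (300,500), and blue is entering. Finishing the slide.

Call:
arm_command([
  [[0,0,0,0.012,0,0,80],[0,0,0,0.012,0,0,80],[0,0,0,0.012,0,0,80],[0,0,0,0.012,0,0,80],[0,0,0,0.012,0,0,80],[0,0,0,0.012,0,0,80],[0,0,0,0.012,0,0,80],[0,0,0,0.012,0,0,80],[0,0,0,0.012,0,0,80],[0,0,0,0.009,0,0,80],[0,0,0,0.005,0,0,80],[0,0,0,0,0,0,80],[0,0,0,0,0,0,80],[0,0,0,0,0,0,100],[0,0,0,0,0,0,100],[0,0,0,0,0,0,100]],
])

```text
time: 48.48
ee_pos: [0.4764, 0.2576, 0.0186]
eef_rot: [0.661, 0.75, -0.0, 0.0]
ft_force: [1.0, -0.3, -0.3]
width: 0.0863
```

Call:
arm_command([
  [[0,0,0,0,0,-0.01,100],[0,0,0,0,0,-0.02,100],[0,0,0,0,0,-0.04,100],[0,0,0,0,0,-0.05,100],[0,0,0,0,0,-0.03,100],[0,0,0,-0.06,0,0,100],[0,0,0,-0.06,0,0,100],[0,0,0,-0.06,0,0,100],[0,0,0,-0.06,0,0,100],[0,0,0,-0.06,0,0,100],[0,0,0,-0.06,0,0,100],[0,0,0,0,0,0,100],[0,0,0,0,0,0,100]],
])

```text
time: 50.1
ee_pos: [0.5219, -0.0985, 0.1697]
eef_rot: [0.661, 0.75, 0.0, 0.0]
ft_force: [0.1, 0.6, 0.1]
width: 0.0873
```

```bash
python3 - <<'E'
from h import *
tins()
c=snap("top","e1",(130,80,510,320),2); snap("side","e1s")
z=np.array([[.618,.4169],[.6708,.1761],[.4327,.1246],[.3801,.3607]]); ce=z.mean(0)
u=(z[1]-z[0])/np.linalg.norm(z[1]-z[0]); 
for t in((.573,.2774),): print((np.array(t)-ce)@u)
print(ce); s=read_state();print(s["time"],s["ee_pos"],s["ft_force"])
E
```

```text
top yellow [63.1 79.8] 82 [45 75 38 10] [0.9063 0.6832 0.045 ]
top yellow [230.2 113.5] 302 [218 104  27  22] [0.7758 0.1615 0.045 ]
top yellow [189.9 185.5] 578 [177 172  27  28] [0.5729 0.2774 0.045 ]
top blue [197.3 220. ] 525 [185 208  26  25] [0.4752 0.256  0.045 ]
side yellow [186.7 244.2] 529 [177 226  19  37] [0.767  0.1733 0.045 ]
side yellow [234.2 310.4] 1082 [215 294  39  34] [0.5703 0.2835 0.045 ]
side blue [284.1 319.9] 1101 [265 303  39  35] [0.4725 0.2629 0.045 ]
0.0025515904885671965
[0.5254   0.269575]
50.3 [ 0.52179888 -0.09783105  0.16914931] [-0.11615006  0.62609956 -0.40405985]
```

View pics/e1.png

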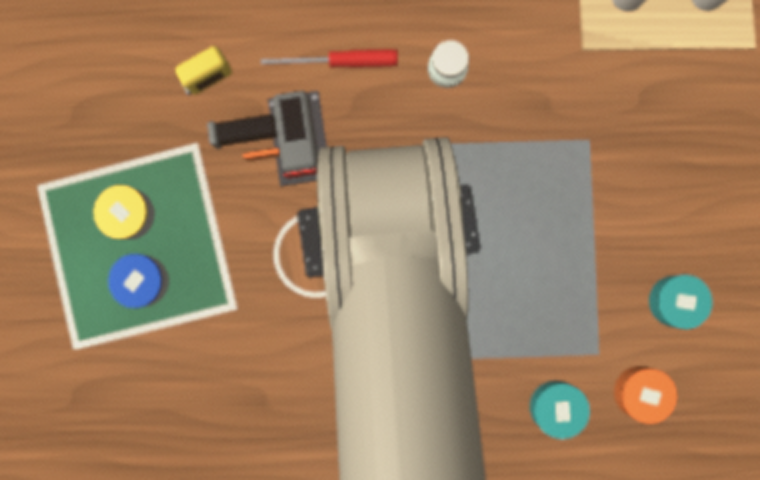

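View pics/e1s.png

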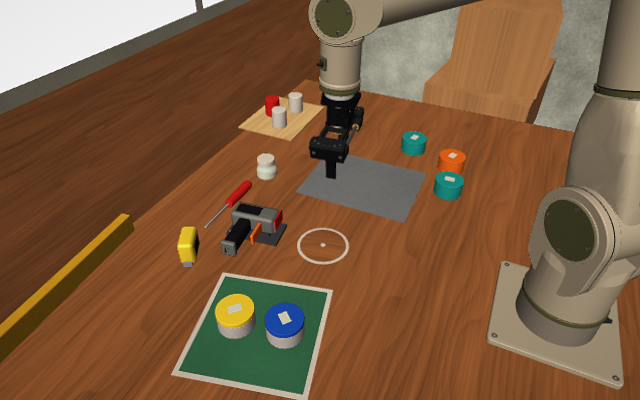

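Both tins stand wholly on the green square, at about (235,312) and (284,322) in the side view. The arm is clear, and the tape measure, jar and screwdriver are where they were.

```bash
python3 -c "
from bench import close_job
print(close_job())"
```

```text
the job is handed in; nothing more can be done
None
```

I booked out both tins that were there, yellow then blue (no red or green tin was on the table), and handed the job in at about 50 s.

- **Sliding:** each tin went flat along the table, lightly held at 5 N, first into the ring and later onto the green square. Partway through, blue was knocked about 25 mm while the arm was away, so I measured it again before fetching it.
- **Scanning:** for each tin I squeezed the trigger until the fingers stopped at about 46 mm and held it for more than a second. I then let go and saw the shutter back down before moving the tin on.
- **Last check:** yellow stands at about (0.573, 0.277) and blue at about (0.475, 0.256), both wholly on the green with roughly 35 mm to spare. The tape measure, jar, screwdriver and look-alikes look unmoved, and the arm touches nothing.

Two readings were less certain:

- **Shutter rise:** I could judge the full rise only from the top camera, because the gripper hid the shutter in the side view. It showed a shift of about 1.4 pixels, which fits the expected 21 mm. The 46 mm finger opening was slightly more than the stated "about 45".
- **Force:** during the first squeeze the wrist force reached about 33 N in total until I re-centred the grip. That is well below the 120 N limit.

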